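# Pack and clamp shut the lunch tin

### The job

Pack the lunch: put every small sealed dip pot and snack tub that is out on the bench into the black lunch tin, then shut the tin's hinged lid fully. Only once the lid is down, turn both captive wing nuts on the front of the tin clockwise as far as they go, so that their red tongues swing round over the lid; leave everything else on the bench where it stands.

Things in the scene. Friction and masses are not known exactly. Their poses are not given: they have to be found in the camera images.
- tin: black lunch tin that stays put on the bench, open on top; outside 160 (its x) x 280 (its y) x 70 mm tall, walls and floor 6 mm thick. Origin: centre of its underside; z up, -x is its front (wing nut side, towards the robot), +x the hinge side. The two nuts stand on brackets that reach 46 mm out from the front wall at y = +-75 mm, tops at 78 mm height
- lid (a joint): angle of the tin's flat black lid about its hinge along the top of the +x wall, rad: 0 = shut flat on the tin, about 1.6 = standing upright; a stiff hinge, it stays where it is left. The lid is 160 mm (hinge to free edge) x 280 x 8 mm thick, no handle; shut, its top is at 78.5 mm height
- lid_hinge (a point): middle of the lid's hinge line, 70.5 mm above the tin's underside
- lid_edge (a point): middle of the lid's free edge, on its outer face (the top when shut), 160 mm from the hinge
- nut_left (a joint): captive wing nut at the tin's left (+y) front corner, turning about an upright axis: angle in rad. 0 = its red clamp tongue points away from the lid (tin's -x, towards the robot); grows as the nut turns clockwise seen from above; 3.14 = the stop, tongue pointing to the tin's +x, over the shut lid. The steel wing is a bar 40 mm long, 12 mm thick and 26 mm tall, in line with the tongue
- nut_right (a joint): captive wing nut at the tin's right (-y) front corner, turning about an upright axis: angle in rad. 0 = its red clamp tongue points away from the lid (tin's -x, towards the robot); grows as the nut turns clockwise seen from above; 3.14 = the stop, tongue pointing to the tin's +x, over the shut lid. The steel wing is a bar 40 mm long, 12 mm thick and 26 mm tall, in line with the tongue
- nut_left_grip (a point): on the left nut's axis, in its wing 107 mm above the tin's underside (the wing spans 90 to 116 mm, the tongue lies below it at 82 to 86 mm); its x axis points away from the tongue
- nut_right_grip (a point): the same for the right nut
- nut_left_tongue (a point): tip of the left nut's red clamp tongue (14 mm wide, 4 mm thick), 58 mm from the nut's axis
- nut_right_tongue (a point): the same for the right nut
- dip_pot_a: small round aluminium dip pot, sealed with a red lid; 48 mm diameter, 38 mm tall, about 70 g; a tab on the lid sticks out 10 mm along the pot's own +x at 34 mm height (14 mm wide, 4 mm thick). Origin: centre of its underside, z up. To be packed; may be absent
- dip_pot_b: small round aluminium dip pot, sealed with a yellow lid; 48 mm diameter, 38 mm tall, about 70 g; a tab on the lid sticks out 10 mm along the pot's own +x at 34 mm height (14 mm wide, 4 mm thick). Origin: centre of its underside, z up. To be packed; may be absent
- snack_tub_a: small square white plastic snack tub, sealed with a green lid; 48 x 48 mm, 38 mm tall, about 90 g. Origin: centre of its underside, z up, sides along its x and y. To be packed; may be absent
- snack_tub_b: small square white plastic snack tub, sealed with a blue lid; 48 x 48 mm, 38 mm tall, about 90 g. Origin: centre of its underside, z up, sides along its x and y. To be packed; may be absent
- snack_tub_c: small square white plastic snack tub, sealed with a orange lid; 48 x 48 mm, 38 mm tall, about 90 g. Origin: centre of its underside, z up, sides along its x and y. To be packed; may be absent
- spice_tin: bystander: plain brass-coloured spice tin, 36 mm diameter, 45 mm tall. Origin: centre of its underside
- red_bowl: bystander: red silicone bowl, 120 mm across, 45 mm tall. Origin: centre of its underside
- snap_cup: bystander: clear plastic cup with an orange snap lid, 76 mm across, 97 mm tall. Origin: centre of its underside
- mug: bystander: blue mug, 80 mm across, 90 mm tall, handle at its +y. Origin: centre of its underside
- bottle: bystander: steel drink bottle, 66 mm diameter, 200 mm tall. Origin: centre of its underside
- spoon: bystander: steel spoon, 160 mm long, lying flat along its x. Origin: underside, near its middle
Not all that is in view belongs to the job. Leave any pink or purple look-alike of the snack_tub_a alone.

How it is judged:
On the way, in this order (a step that is already met when the one before it is completed fails the run):
1. every pot and tub lies in the tin (x of dip_pot_a in the frame of tin between -0.08 and 0.08 m and y of dip_pot_a in the frame of tin between -0.14 and 0.14 m and z of dip_pot_a in the frame of tin between -0.005 and 0.062 m and x of dip_pot_b in the frame of tin between -0.08 and 0.08 m and y of dip_pot_b in the frame of tin between -0.14 and 0.14 m and z of dip_pot_b in the frame of tin between -0.005 and 0.062 m and x of snack_tub_a in the frame of tin between -0.08 and 0.08 m and y of snack_tub_a in the frame of tin between -0.14 and 0.14 m and z of snack_tub_a in the frame of tin between -0.005 and 0.062 m and x of snack_tub_b in the frame of tin between -0.08 and 0.08 m and y of snack_tub_b in the frame of tin between -0.14 and 0.14 m and z of snack_tub_b in the frame of tin between -0.005 and 0.062 m and x of snack_tub_c in the frame of tin between -0.08 and 0.08 m and y of snack_tub_c in the frame of tin between -0.14 and 0.14 m and z of snack_tub_c in the frame of tin between -0.005 and 0.062 m), for 0.2 s.
2. the lid is shut (all of step 1 and value of joint lid below 0.05 rad), for 0.2 s.
3. both wing nuts are turned home over the shut lid (value of joint lid below 0.05 rad and value of joint each of nut_left, nut_right above 2.84 rad), for 0.2 s.
At the end, for the whole second after the job is handed in: Every pot and tub present lies at rest inside the tin, the lid is shut (under 0.05 rad) and both wing nuts are turned clockwise to within 0.3 rad of their stop (over 2.84 rad) (all of step 1 and all of step 3 and linear speed of each of dip_pot_a, dip_pot_b, snack_tub_a, snack_tub_b, snack_tub_c below 0.02 m/s); the robot touches nothing.
It fails at once if a wing nut is swung across (over 1.5 rad) while the lid is still up (over 0.3 rad) (value of joint lid above 0.3 rad and value of joint any of nut_left, nut_right above 1.5 rad).
It fails at once if something else on the bench is moved more than 60 mm (distance of any of spice_tin, red_bowl, snap_cup, mug, bottle, spoon from where it was at the start of the episode above 0.06 m).
It fails at once if the bowl, cup, mug, bottle or spice tin is tipped over (angle between any of spice_tin, red_bowl, snap_cup, mug, bottle's own z axis and vertical above 0.6 rad).
Of dip_pot_a, dip_pot_b, snack_tub_a, snack_tub_b, snack_tub_c only 3 to 5 are there at a start; the rules pass over those that are not, and their reading is None.
At some moment in a run one of dip_pot_a, dip_pot_b, snack_tub_a, snack_tub_b, snack_tub_c may be knocked a few centimetres aside while the robot is not near it.
Once in a run the grip may slacken for a moment while it holds something.
It also fails if it takes over 210 s, if anything falls off the work surface, if the arm or the gripper's body presses on something with over 40 N, if the wrist force passes 120 N, or if a joint passes its speed limit or range.

### The arm

A 6-joint arm with a two-finger parallel gripper is mounted at the origin on the work surface. World frame = base frame: x ahead of the robot, y to its left, z up, the work surface at z = 0. Lengths are in m, angles in rad, forces in N, time in s.
With the tool pointing down it reaches from about 0.375 to 0.9 m from the base axis. Payload 3.1 kg.
Tool frame: the origin (TCP) lies at the very end of the fingers, on their centre line; the grasp point (between the pads) lies 19 mm behind it; z points along the fingers, y is the line along which they close (so a half turn about z gives the same grasp; the last joint's range is limited). The gripper opens to 85 mm and grips with 20 to 120 N. Pads are 22 mm wide; open, the fingers measure 114 mm over their backs; the gripper's body (76 mm by 85 mm) begins 54 mm behind the grasp point. The pads swing forward as they close: fully open they stand 13 mm farther back than shut.
Start: joints at [-1.298, 0.527, 1.433, -0, 1.181, -0.178], TCP at [0.273, -0.562, 0.204] pointing down, gripper open.
Joint ranges: [-3.08, 3.08], [-0.75, 2.2], [0.22, 2.44], [-1.43, 4.57], [0, 2.65], [-2.85, 2.85]. Speed limits (rad/s): [2.79, 2.79, 3.14, 3.14, 3.14, 3.14].

### API

Orientations are given as a unit quaternion [x, y, z, w].
In Python, from station import manip, vision gives the robot as it stands.
- The arm moves only by the tool drive_tool, never from a script. Its argument "deltas" is a list that holds one entry, the list of rows, each a list of 4 numbers: the shift along the tool's x, y, z in mm, then the turn about the tool's z in rad. A call has 1 to 5 rows; each row is the pose to reach, as a shift and turn from the pose commanded when the call began, along the tool's axes at that moment; what a row does not reach only later rows make up. A row lasts 1/12 s, in which the tool goes at most 41.7 mm and 7.16 degrees, less where a joint would pass 70% of its speed; a pose out of reach is approached as far as the arm can. A call with a gripper value outside its range is refused whole. "jaw" is the finger opening in mm, from 0 to 85.4, set as the call begins (left out, the last holds). The fingers move at their own pace and stop on an object; "force" is the grip in N (left out, the last holds). Time passes only in rows, so rows that repeat a pose let the fingers close. It gives the time, the measured TCP pose, the force, the opening and the grip force at its end, in the units of the state.
- manip.sense(): the state, without advancing time (a new reading comes with each control period).
- vision.snapshot(name): name is "scene" or "top" or "wrist"; returns the picture (400x640x3 uint8, red, green, blue); there is no depth.
- vision.camera_model(name): a dict with "camera_matrix" (3x3 intrinsics, pixels), "rvec" (rotation vector, rad) and "tvec" (3), from world to camera coordinates, as OpenCV has them. Camera axes: x right, y down, z forward; pixel columns grow to the right and rows downward; lengths in m; the calibration is good to about 2 mm. A picture is of the moment at which its call begins: read the wrist's pose just before it. camera_model takes no time and is no camera call; for the wrist camera it gives the pose at the moment of the call.
- manip.sign_off(): hands the job in; it is judged then, once.
The state is a dict: "t": time; "q": joint angles; "qd": joint speeds; "tau": joint torques, N m; "tcp_pos": TCP position; "tool_rot": TCP orientation; "force": force on the tool from outside, world axes, zero at the start; "ft_torque": the same for the moment, N m; "finger_gap": opening from 0.0 (shut) to 1.0 (fully open); "gripper_force": force on a finger pad.
Only numpy, scipy, OpenCV 4.12 (cv2) and the standard library are available. Lean on these libraries where they do the work, as an engineer would, in place of code of your own. Each camera call takes 0.05 s, during which the arm holds its last target. There are 200 camera calls.

## Working session

There is one attempt and no reset: what is moved stays moved. The work goes in short steps, Python scripts to look and compute and a tool call to move; the robot and the scene stay as the last step left them, time stands still between calls to the robot, and variables do not carry over. Pictures are saved under pics/ and viewed, at most 14 in all, crops included, and the job is handed in when it is done.

Besides the shell and the picture viewer there is one more tool, called in YAML: its name, and indented under it one key for each argument. drive_tool: Moves the arm, as the interface text tells. Its arguments: {"type":"object","properties":{"deltas":{"type":"array"},"jaw":{"type":"number"},"force":{"type":"number"}},"required":["deltas"]}

```bash
mkdir -p pics; cat > h.py <<'E'
import numpy as np, cv2
from station import manip, vision
def snap(n,f):
    m=vision.camera_model(n); im=vision.snapshot(n); cv2.imwrite('pics/'+f+'.png',im[:,:,::-1]); np.savez('pics/'+f+'.npz',K=m['camera_matrix'],r=m['rvec'],t=m['tvec']); return im
def cam(f):
    d=np.load('pics/'+f+'.npz'); R=cv2.Rodrigues(d['r'].astype(float))[0]; return d['K'],R,d['t'].reshape(3)
def ray(f,u,v):
    K,R,t=cam(f); return -R.T@t, R.T@np.linalg.solve(K,[u,v,1.])
def onz(f,u,v,z):
    c,d=ray(f,u,v); return c+d*(z-c[2])/d[2]
def tri(*obs):
    A=np.zeros((3,3));b=np.zeros(3)
    for f,u,v in obs:
        c,d=ray(f,u,v); d=d/np.linalg.norm(d); P=np.eye(3)-np.outer(d,d); A+=P;b+=P@c
    return np.linalg.solve(A,b)
def proj(f,p):
    K,R,t=cam(f); q=K@(R@np.asarray(p,float)+t); return q[:2]/q[2]
E
python3 - <<'E'
from h import *
s=manip.sense();print({k:np.round(v,3).tolist() for k,v in s.items()})
for n in('scene','top','wrist'):
    snap(n,n+'0'); K,R,t=cam(n+'0'); print(n,np.round(-R.T@t,3),R[2].round(2),K[0,0])
a=cv2.imread('pics/scene0.png');cv2.imwrite('pics/s0b.png',cv2.resize(a,(800,500)))
a=cv2.imread('pics/top0.png');cv2.imwrite('pics/t0b.png',cv2.resize(a,(800,500),interpolation=cv2.INTER_CUBIC))
E
```

```text
{'t': 0.0, 'q': [-1.297, 0.528, 1.434, -0.0, 1.181, -0.178], 'qd': [0.001, -0.0, 0.003, 0.0, -0.001, -0.0], 'tau': [0.0, -44.235, -17.802, -0.0, 0.008, -0.0], 'tcp_pos': [0.273, -0.562, 0.203], 'tool_rot': [0.975, 0.224, -0.0, -0.001], 'force': [-0.409, 0.152, 0.783], 'ft_torque': [-0.005, -0.013, -0.024], 'gripper_force': 0.0, 'finger_gap': 1.0}
scene [ 1.043 -0.22   0.946] [-0.5   0.23 -0.83] 398.6199078685722
top [0.419 0.026 1.428] [ 0.08 -0.02 -1.  ] 454.67466645165524
wrist [ 0.341 -0.529  0.374] [-0.27 -0.13 -0.95] 310.52009587937494
```

View pics/s0b.png

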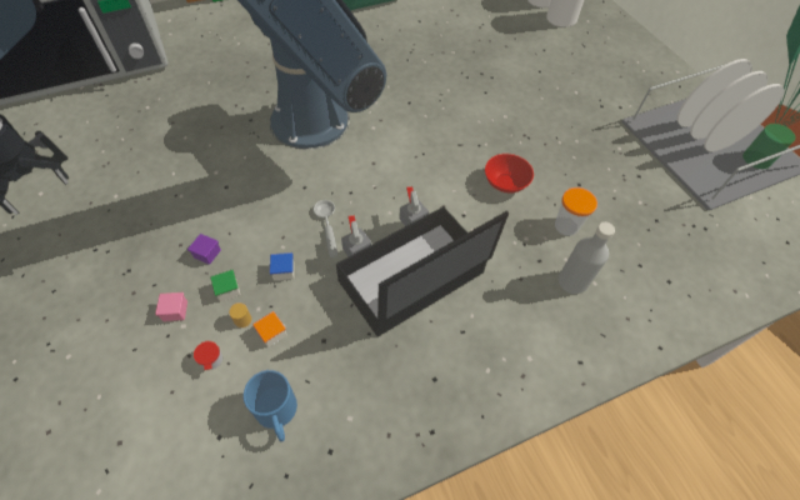

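View pics/t0b.png

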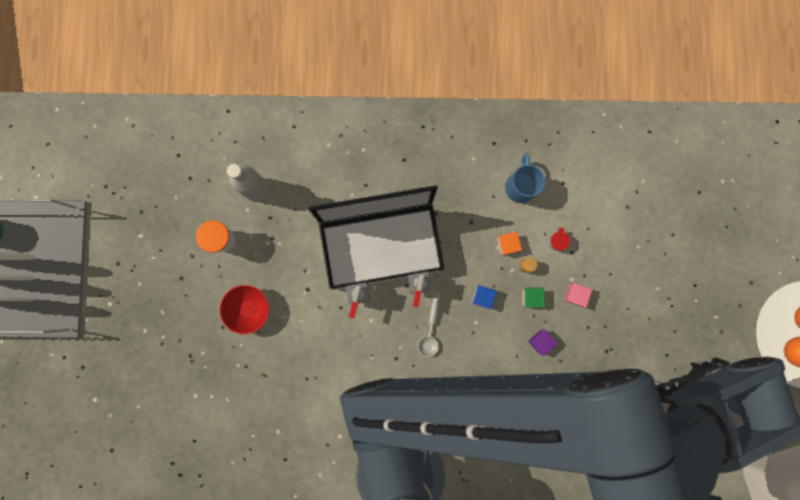

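The scene holds the red pot, the green, blue and orange tubs (no yellow pot), plus pink and purple look-alikes. The tin is near top-image px (305,190) and its lid stands up. I'll enlarge both views to measure.

```bash
python3 - <<'E'
import cv2
a=cv2.imread('pics/top0.png')[140:290,240:490];cv2.imwrite('pics/c1.png',cv2.resize(a,None,fx=3.2,fy=3.2,interpolation=cv2.INTER_CUBIC))
a=cv2.imread('pics/scene0.png')[140:300,120:420];cv2.imwrite('pics/c2.png',cv2.resize(a,None,fx=8/3,fy=8/3,interpolation=cv2.INTER_CUBIC))
E
```

```text
(no output)
```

View pics/c1.png

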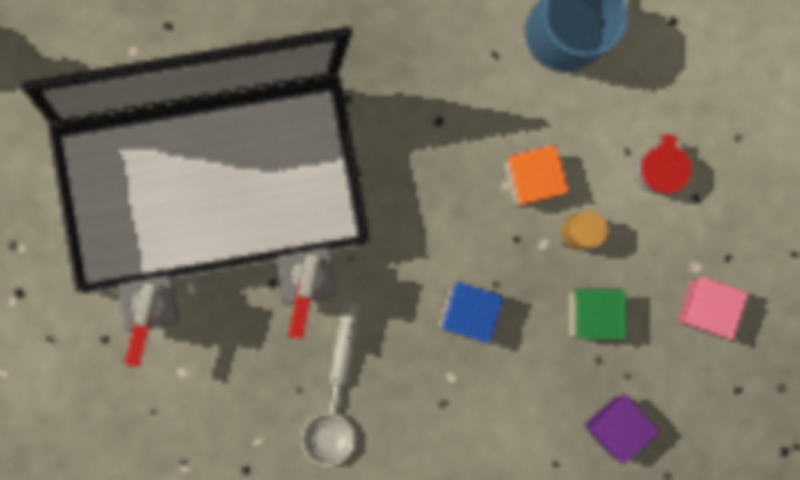

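View pics/c2.png

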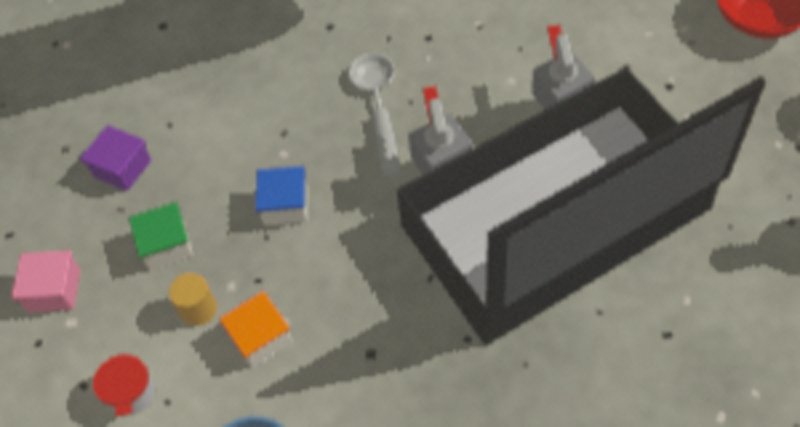

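```bash
cat > m.py <<'E'
from h import *
cols={'orange':([8,180,150],[17,255,255]),'blue':([105,150,60],[122,255,255]),'green':([55,120,40],[80,255,255]),'red':([0,180,80],[5,255,255])}
win={'top0':(370,180,480,260),'scene0':(150,190,240,300)}
def seg(f,c):
    im=cv2.imread('pics/'+f+'.png'); x0,y0,x1,y1=win[f]
    h=cv2.cvtColor(im[y0:y1,x0:x1],cv2.COLOR_BGR2HSV); m=cv2.inRange(h,np.array(cols[c][0]),np.array(cols[c][1]))
    n,l,s,_=cv2.connectedComponentsWithStats(m); k=1+np.argmax(s[1:,4]); pts=np.argwhere(l==k)[:,::-1]+[x0,y0]
    return pts
if __name__=='__main__':
    for c in cols:
        P={f:seg(f,c) for f in win}
        X=tri(*[(f,*P[f].mean(0)) for f in win])
        pl=np.array([onz('top0',u,v,0.038)[:2] for u,v in P['top0']])
        r=cv2.minAreaRect((pl*1000).astype(np.float32))
        print(c,X.round(4),'top@38:',pl.mean(0).round(4),r,len(P['top0']),len(P['scene0']))
    T=lambda x,y:(240+x/3.2,140+y/3.2)
    S=lambda x,y:(120+x*3/8,140+y*3/8)
    for n,a,b in[('FR',(366,240),(400,190)),('FL',(80,290),(628,68))]:
        print(n,tri(('top0',*T(*a)),('scene0',*S(*b))).round(4), onz('top0',*T(*a),.07).round(4),onz('scene0',*S(*b),.07).round(4))
    for n,a in[('HL',(52,125)),('HR',(338,85))]: print(n,onz('top0',*T(*a),.07).round(4))
    for n,a,b in[('lidL',(26,86),(762,80)),('lidR',(350,31),(490,232))]:
        print(n,tri(('top0',*T(*a)),('scene0',*S(*b))).round(4))
    for n,a,b in[('tipL',(132,364),(554,27)),('tipR',(296,336),(429,90))]:
        print(n,tri(('top0',*T(*a)),('scene0',*S(*b))).round(4),onz('top0',*T(*a),.084).round(4))
    for n,a in[('nutL',(147,300)),('nutR',(308,272))]: print(n,onz('top0',*T(*a),.116).round(4))
    print('spice',onz('top0',*T(588,230),.045)); print('spoon',onz('top0',*T(347,318),.005),onz('top0',*T(330,438),.005))
E
python3 m.py
```

```text
orange [ 0.5683 -0.2673  0.0324] top@38: [ 0.5674 -0.2673] ((567.6868896484375, -267.39556884765625), (45.72115707397461, 45.509246826171875), 14.447304725646973) 219 323
blue [ 0.4349 -0.2031  0.0343] top@38: [ 0.4347 -0.203 ] ((434.69915771484375, -203.17184448242188), (44.797183990478516, 44.40801239013672), 73.03742980957031) 214 234
green [ 0.4336 -0.3267  0.0326] top@38: [ 0.4333 -0.3264] ((433.1045227050781, -326.2154846191406), (40.10191345214844, 43.35469436645508), 89.3449935913086) 207 268
red [ 0.5761 -0.3927  0.0321] top@38: [ 0.5754 -0.3918] ((575.3862915039062, -393.31158447265625), (41.297515869140625, 46.82602310180664), 44.826507568359375) 175 278
FR [ 0.5012 -0.0971  0.0618] [ 0.5    -0.0987  0.07  ] [ 0.5072 -0.096   0.07  ]
FL [0.4537 0.1724 0.066 ] [0.4514 0.1676 0.07  ] [0.4582 0.1752 0.07  ]
HL [0.6057 0.1963 0.07  ]
HR [ 0.6463 -0.0721  0.07  ]
lidL [0.6181 0.2014 0.2275]
lidR [ 0.6662 -0.069   0.2283]
tipL [0.3846 0.12   0.0809] [0.3836 0.1174 0.084 ]
tipR [ 0.4108 -0.0312  0.0793] [ 0.4101 -0.0329  0.084 ]
nutL [0.4417 0.1026 0.116 ]
nutR [ 0.4679 -0.0421  0.116 ]
spice [ 0.51266088 -0.31386669  0.045     ]
spoon [ 0.4273976  -0.08612574  0.005     ] [ 0.31128414 -0.06982038  0.005     ]
```

```bash
cat > plan.py <<'E'
from h import *
from scipy.spatial.transform import Rotation as Ro
C=np.array([.555,.050]); TY=.18
ax=np.array([np.cos(TY),np.sin(TY)]); ay=np.array([-ax[1],ax[0]])
def tin(x,y): return C+ax*x+ay*y
def state():
    s=manip.sense(); R=Ro.from_quat(s['tool_rot']).as_matrix(); p=np.array(s['tcp_pos'])
    return p, np.arctan2(R[1,0],R[0,0]), s
def plan(*wps, step=195.,turn=.59):
    p,y,_=state(); print('at',p.round(4),'yaw',round(np.degrees(y),1))
    for w in wps:
        q=np.array(w[:3]); yy=np.radians(w[3]); n=int(np.ceil(max(np.linalg.norm(q-p)*1000/step,abs(yy-y)/turn,.01)))
        for k in range(n):
            a=p+(q-p)/(n-k); b=y+(yy-y)/(n-k); d=a-p
            tx=np.array([np.cos(y),np.sin(y),0]); ty=np.array([tx[1],-tx[0],0])
            row=[round(1000*d@tx),round(1000*d@ty),round(-1000*d[2]),round(y-b,2)]
            p=p+(row[0]*tx+row[1]*ty-row[2]*np.array([0,0,1]))/1000; y-=row[3]
            print(row,'->',p.round(3),round(np.degrees(y),1))
E
python3 - <<'E'
from plan import *
print(onz('top0',240+666/3.2,140+170/3.2,.038))
plan((.572,-.392,.12,26),(.572,-.392,.010,26))
E
```

```text
[ 0.57184312 -0.39206663  0.038     ]
at [ 0.2727 -0.5617  0.2035] yaw 25.9
[172, -11, 42, np.float64(-0.0)] -> [ 0.423 -0.477  0.161] 25.9
[171, -11, 41, np.float64(-0.0)] -> [ 0.572 -0.392  0.12 ] 25.9
[0, 0, 110, np.float64(-0.0)] -> [ 0.572 -0.392  0.01 ] 25.9
```

drive_tool:
  deltas:
    - [[172, -11, 42, 0], [172, -11, 42, 0], [172, -11, 42, 0], [172, -11, 42, 0], [172, -11, 42, 0]]
  jaw: 66
  force: 60

```text
t: 0.57
tcp_pos: [0.4267, -0.4724, 0.1601]
tool_rot: [0.974, 0.226, 0.001, -0.002]
force: [-0.3, 0.4, -0.4]
finger_gap: 0.77
gripper_force: 0.0
```

drive_tool:
  deltas:
    - [[171, -11, 41, 0], [171, -11, 41, 0], [171, -11, 41, 0], [171, -11, 41, 0], [171, -11, 41, 0]]

```text
t: 0.98
tcp_pos: [0.5759, -0.3882, 0.1191]
tool_rot: [0.974, 0.226, 0.001, -0.001]
force: [0.8, -0.1, 0.4]
finger_gap: 0.776
gripper_force: 0.0
```

```bash
python3 - <<'E'
from plan import *
snap('wrist','w1'); snap('top','top1')
plan((.572,-.392,.010,26))
f='w1'
for n,p in [('red',(.572,-.392,.038)),('or',(.5675,-.2672,.038)),('gr',(.4333,-.3264,.038))]: print(n,proj(f,p))
E
```

```text
at [ 0.573  -0.3907  0.1199] yaw 26.1
[-1, 1, 110, np.float64(0.0)] -> [ 0.573 -0.392  0.01 ] 26.1
red [317.57638326 203.35905301]
or [175.69847339 142.6284306 ]
gr [190.02422363 299.74294612]
```

View pics/w1.png

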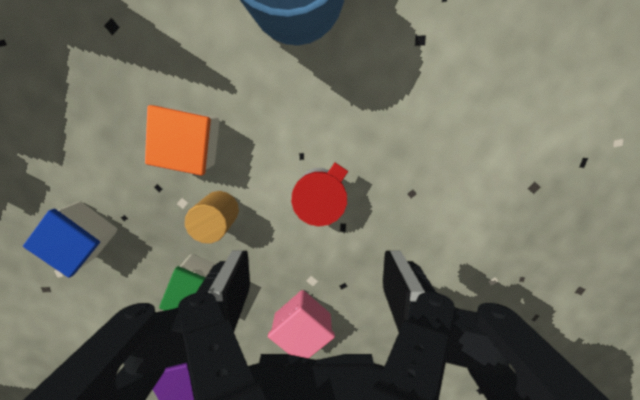

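The red pot's lid is at (319,199), 4 px from the prediction (about 3 mm). The orange tub at (178,139) agrees too. Descending and grasping.

drive_tool:
  deltas:
    - [[0, 0, 40, 0], [0, 0, 80, 0], [0, 0, 100, 0], [0, 0, 110, 0], [0, 0, 110, 0]]

```text
t: 1.5
tcp_pos: [0.5689, -0.3929, 0.0088]
tool_rot: [0.975, 0.223, -0.002, -0.002]
force: [-0.2, 0.1, -0.3]
finger_gap: 0.769
gripper_force: 0.0
```

drive_tool:
  deltas:
    - [[0, 0, 0, 0], [0, 0, 0, 0], [0, 0, 0, 0], [0, 0, 0, 0], [0, 0, 0, 0]]
  jaw: 30

```text
t: 1.92
tcp_pos: [0.5725, -0.3934, 0.0128]
tool_rot: [0.975, 0.224, 0.001, 0.001]
force: [-0.3, -0.2, -0.3]
finger_gap: 0.353
gripper_force: 0.0
```

drive_tool:
  deltas:
    - [[0, 0, -30, 0], [0, 0, -70, 0], [0, 0, -110, 0], [0, 0, -150, 0], [0, 0, -150, 0]]

```text
t: 2.33
tcp_pos: [0.5768, -0.3969, 0.1722]
tool_rot: [0.974, 0.224, 0.005, 0.008]
force: [1.7, -1.8, 0.8]
finger_gap: 0.355
gripper_force: 0.0
```

```bash
python3 - <<'E'
from plan import *
print(manip.sense()['gripper_force'],manip.sense()['finger_gap'])
a=tin(-10/1e3,-.1)
plan((*a,.16,100),(*a,.021,100))
E
```

```text
0.0 0.3546477239884248
at [ 0.5768 -0.3969  0.1722] yaw 25.9
[46, -106, 4, np.float64(-0.43)] -> [ 0.572 -0.281  0.168] 50.6
[87, -77, 4, np.float64(-0.43)] -> [ 0.568 -0.165  0.164] 75.2
[110, -34, 4, np.float64(-0.43)] -> [ 0.563 -0.05   0.16 ] 99.8
[0, 0, 139, np.float64(-0.0)] -> [ 0.563 -0.05   0.021] 99.8
```

The jaw closed to 30 mm with nothing in it, so I missed the pot. Looking again.

```bash
python3 - <<'E'
from plan import *
snap('wrist','w2'); snap('top','top2')
a=cv2.imread('pics/w2.png'); b=cv2.resize(cv2.imread('pics/top2.png')[140:290,370:490],None,fx=8/3,fy=8/3)
cv2.imwrite('pics/w2b.png',np.hstack([cv2.resize(a[:,100:],(480,400)),b]))
E
```

```text
(no output)
```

View pics/w2b.png

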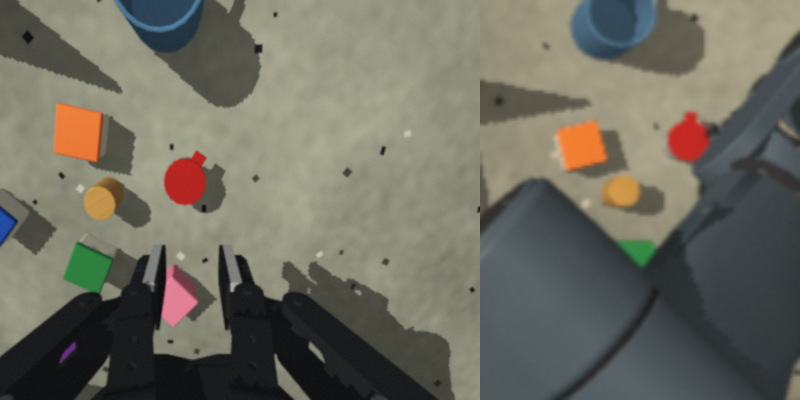

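```bash
python3 - <<'E'
from plan import *
p,y,s=state(); print(p,s['finger_gap'])
print('tcp in w2',proj('w2',p),'tcp0.01',proj('w2',(p[0],p[1],.01)))
def red(f,win):
    im=cv2.imread('pics/'+f+'.png'); x0,y0,x1,y1=win
    h=cv2.cvtColor(im[y0:y1,x0:x1],cv2.COLOR_BGR2HSV); m=cv2.inRange(h,np.array([0,180,80]),np.array([5,255,255]))
    return np.argwhere(m)[:,::-1].mean(0)+[x0,y0]
w=(200,100,420,260)
o={'w1':red('w1',w),'w2':red('w2',w),'top1':red('top1',(430,180,470,220)),'top2':red('top2',(430,170,470,220)),'top0':red('top0',(430,170,470,220))}
print({k:v.round(1) for k,v in o.items()})
for f in o: print(f,onz(f,*o[f],.038).round(4))
print(tri(('w1',*o['w1']),('w2',*o['w2'])), tri(('w1',*o['w1']),('top1',*o['top1'])), tri(('w2',*o['w2']),('top2',*o['top2'])))
E
```

```text
[ 0.57331073 -0.39378784  0.16492097] 0.3526997693373467
tcp in w2 [308.08541635 234.35769887] tcp0.01 [308.8925368  178.65960323]
{'w1': array([320.4, 196.5]), 'w2': array([309. , 179.6]), 'top1': array([445.4, 189.4]), 'top2': array([447.7, 191.9]), 'top0': array([448., 192.])}
w1 [ 0.5785 -0.3914  0.038 ]
w2 [ 0.5782 -0.3916  0.038 ]
top1 [ 0.5832 -0.3837  0.038 ]
top2 [ 0.5757 -0.3908  0.038 ]
top0 [ 0.5754 -0.3918  0.038 ]
[ 0.57724487 -0.39210197  0.03321007] [ 0.58129676 -0.38685752  0.04167248] [ 0.5766331  -0.39255817  0.03126545]
```

The pot has not moved (same position to under 1 mm), and the TCP was right above it. Retrying, with a look at the bottom this time.

drive_tool:
  deltas:
    - [[0, 0, 0, 0], [0, 0, 40, 0], [0, 0, 80, 0], [0, 0, 120, 0], [0, 0, 150, 0]]
  jaw: 70

```text
t: 2.85
tcp_pos: [0.569, -0.39, 0.0057]
tool_rot: [0.975, 0.224, -0.002, -0.003]
force: [-0.3, 0.4, -0.7]
finger_gap: 0.819
gripper_force: 0.0
```

drive_tool:
  deltas:
    - [[0, 0, 0, 0], [0, 0, 0, 0]]

```text
t: 3.02
tcp_pos: [0.5695, -0.3905, 0.0075]
tool_rot: [0.975, 0.224, -0.002, -0.003]
force: [0.7, -0.7, 0.0]
finger_gap: 0.819
gripper_force: 0.0
```

```bash
python3 - <<'E'
from plan import *
p,y,s=state(); print(p,y,s['finger_gap'],s['force'])
snap('wrist','w3')
E
```

```text
[ 0.56953361 -0.39049959  0.00748461] 0.4517688405843674 0.8194557791992437 [ 0.66253953 -0.65404501  0.00361363]
```

View pics/w3.png

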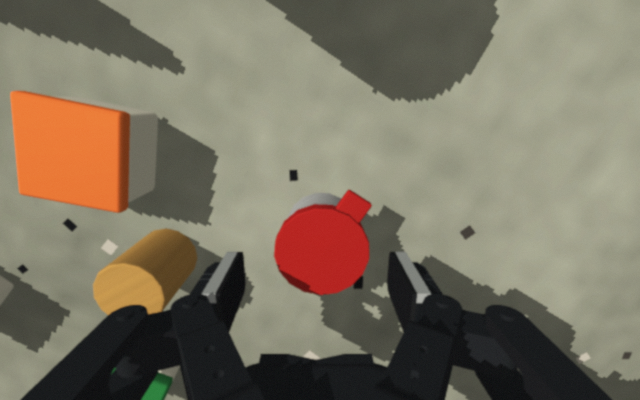

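drive_tool:
  deltas:
    - [[0, 0, 0, 0], [0, 0, 0, 0]]
  jaw: 35

```text
t: 3.23
tcp_pos: [0.5734, -0.3941, 0.014]
tool_rot: [0.975, 0.224, 0.001, 0.002]
force: [-0.2, -0.6, 0.3]
finger_gap: 0.547
gripper_force: 0.0
```

drive_tool:
  deltas:
    - [[0, 0, 0, 0], [0, 0, 0, 0], [0, 0, 0, 0]]

```text
t: 3.48
tcp_pos: [0.5724, -0.3932, 0.0126]
tool_rot: [0.975, 0.224, 0.001, 0.001]
force: [-0.3, -0.1, 0.1]
finger_gap: 0.408
gripper_force: 0.0
```

```bash
python3 - <<'E'
from plan import *
p,y,s=state(); print(p,y,s['finger_gap'],s['force'],s['gripper_force'])
snap('wrist','w4')
E
```

```text
[ 0.57238369 -0.39316801  0.01259073] 0.4518433442802173 0.40783172667619555 [-0.26536346 -0.06189069  0.09807476] 0.0
```

View pics/w4.png

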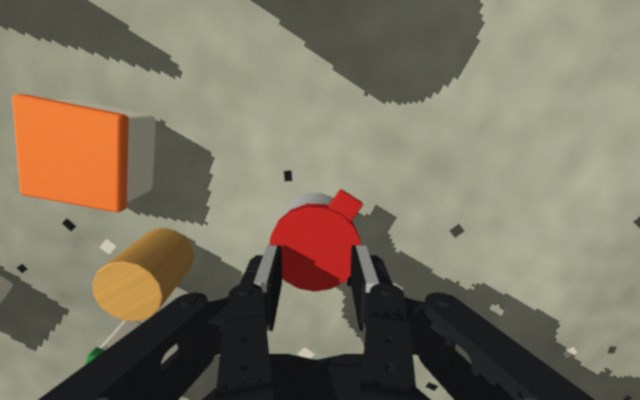

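drive_tool:
  deltas:
    - [[0, 0, 0, 0], [0, 0, 0, 0], [0, 0, 0, 0], [0, 0, 0, 0], [0, 0, 0, 0]]
  jaw: 0

```text
t: 3.95
tcp_pos: [0.5718, -0.3927, 0.0111]
tool_rot: [0.975, 0.224, -0.0, -0.0]
force: [-0.1, -0.4, -1.1]
finger_gap: -0.0
gripper_force: 0.0
```

```bash
python3 - <<'E'
from plan import *
p,y,s=state(); print(p,y,s['finger_gap'],s['force'],s['gripper_force'])
snap('wrist','w5')
E
```

```text
[ 0.57182666 -0.39266559  0.01110358] 0.45181058781796374 -0.00018993148813030759 [-0.10392629 -0.39011911 -1.08407571] 0.0
```

View pics/w5.png

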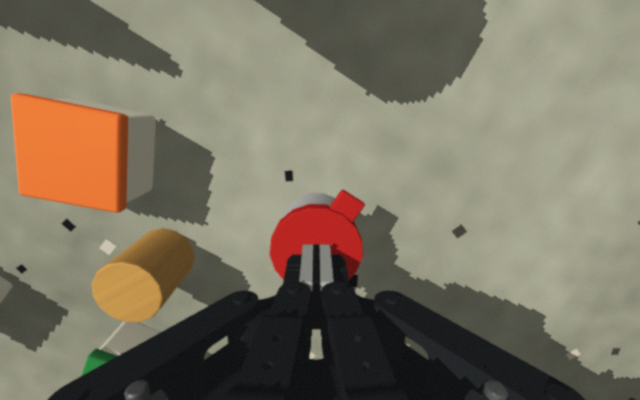

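```bash
python3 - <<'E'
from plan import *
snap('scene','s5'); p,y,s=state()
print(p, s['q'], proj('s5',p),proj('s5',p+[0,0,.03]),proj('s5',(.574,-.392,.038)))
u,v=proj('s5',p).astype(int)
a=cv2.imread('pics/s5.png')[v-90:v+45,u-90:u+90]; cv2.imwrite('pics/s5b.png',cv2.resize(a,None,fx=4.4,fy=4.4,interpolation=cv2.INTER_CUBIC)); print(u-90,v-90)
E
```

```text
[ 0.5718235  -0.39266511  0.01105079] [-7.62448591e-01  8.49639526e-01  1.36989682e+00  2.33204338e-06
  9.22291686e-01  3.56525673e-01] [166.62345476 284.58570115] [162.9479612  279.89905459] [163.79949994 281.07696485]
76 194
```

View pics/s5b.png

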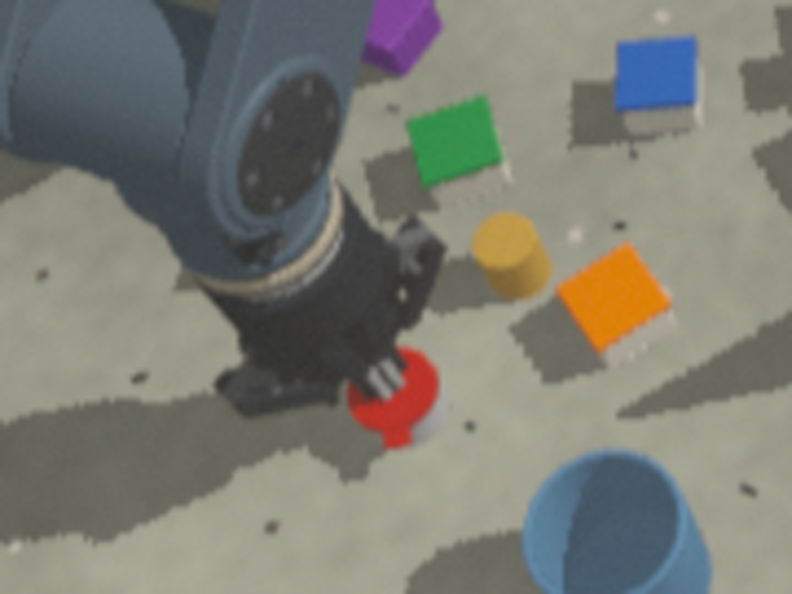

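```bash
python3 - <<'E'
from plan import *
print(tri(('s5',164,283.3),('w5',318,247)), tri(('s5',164.6,283.8),('w5',318,245)))
print(proj('w5',(.5718,-.3927,.011)),proj('w5',(.5718,-.3927,.04)))
# pot heights from w1/w3 (lid centre) and top2
print(tri(('w1',319,199),('w4',316,248),('top0',240+666/3.2,140+170/3.2)))
E
```

```text
[ 0.56604115 -0.39761158  0.010812  ] [ 0.56547362 -0.39768464  0.00633288]
[315.1857312  236.34347228] [315.05900701 259.59969728]
[ 0.57317651 -0.39348936  0.02952949]
```

drive_tool:
  deltas:
    - [[0, 0, 0, 0], [0, 0, 0, 0], [0, 0, 0, 0], [0, 0, 0, 0], [0, 0, 0, 0]]
  jaw: 72

```text
t: 4.47
tcp_pos: [0.5718, -0.3927, 0.0111]
tool_rot: [0.975, 0.224, -0.0, -0.0]
force: [-1.4, -0.9, 0.6]
finger_gap: 0.712
gripper_force: 0.0
```

drive_tool:
  deltas:
    - [[0, 0, 2, 0], [0, 0, 4, 0], [0, 0, 6, 0], [0, 0, 8, 0], [0, 0, 8, 0]]

```text
t: 4.88
tcp_pos: [0.5715, -0.3924, 0.0025]
tool_rot: [0.975, 0.224, -0.0, -0.001]
force: [0.1, -0.4, -0.7]
finger_gap: 0.84
gripper_force: 0.0
```

drive_tool:
  deltas:
    - [[0, 0, 0, 0], [0, 0, 0, 0], [0, 0, 0, 0]]

```text
t: 5.13
tcp_pos: [0.5719, -0.3928, 0.0033]
tool_rot: [0.975, 0.224, 0.0, 0.0]
force: [-0.2, -0.3, -0.2]
finger_gap: 0.843
gripper_force: 0.0
```

drive_tool:
  deltas:
    - [[0, 0, 2, 0], [0, 0, 4, 0], [0, 0, 6, 0], [0, 0, 8, 0], [0, 0, 8, 0]]

```text
t: 5.55
tcp_pos: [0.5715, -0.3924, -0.0055]
tool_rot: [0.975, 0.224, -0.0, -0.0]
force: [-0.7, -0.1, -0.4]
finger_gap: 0.844
gripper_force: 0.0
```

```bash
python3 - <<'E'
from plan import *
p,y,s=state(); print(p,y,s['finger_gap'],s['force'],s['gripper_force'])
snap('scene','s6'); snap('wrist','w6')
u,v=(166,284)
a=cv2.imread('pics/s6.png')[v-60:v+40,u-60:u+60]; b=cv2.imread('pics/w6.png')[100:400,120:520]
cv2.imwrite('pics/s6b.png',np.hstack([cv2.resize(a,(400,333),interpolation=cv2.INTER_CUBIC)[:300],b]))
E
```

```text
[ 0.57150819 -0.39239239 -0.00545937] 0.45176957047250854 0.8438981606033935 [-0.71945845 -0.06520194 -0.39630588] 0.0
```

View pics/s6b.png

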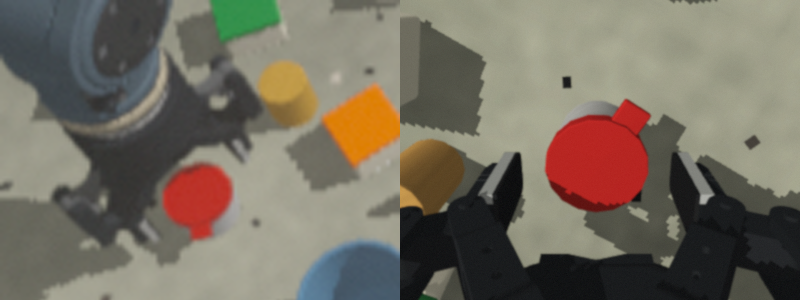

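The fingers are still well above the bench, so the reported height is offset by about 3 cm. I'll lower gradually, watching the force.

drive_tool:
  deltas:
    - [[0, 0, 3, 0], [0, 0, 6, 0], [0, 0, 9, 0], [0, 0, 12, 0], [0, 0, 12, 0]]

```text
t: 6.07
tcp_pos: [0.5713, -0.3922, -0.0178]
tool_rot: [0.975, 0.224, -0.0, -0.001]
force: [0.9, 0.4, -0.6]
finger_gap: 0.843
gripper_force: 0.0
```

drive_tool:
  deltas:
    - [[0, 0, 1, 0], [0, 0, 2, 0], [0, 0, 3, 0], [0, 0, 4, 0], [0, 0, 4, 0]]

```text
t: 6.48
tcp_pos: [0.5718, -0.3926, -0.0209]
tool_rot: [0.975, 0.224, -0.0, -0.0]
force: [-0.1, -0.4, -0.8]
finger_gap: 0.845
gripper_force: 0.0
```

drive_tool:
  deltas:
    - [[0, 0, 0, 0], [0, 0, 0, 0], [0, 0, 0, 0], [0, 0, 0, 0], [0, 0, 0, 0]]
  jaw: 40

```text
t: 6.9
tcp_pos: [0.5722, -0.393, -0.0203]
tool_rot: [0.975, 0.224, 0.0, 0.0]
force: [-0.0, -0.0, 2.5]
finger_gap: 0.545
gripper_force: 61.7
```

Gripped: 46.5 mm opening, 62 N. Now regripping a bit deeper, with force watch.

drive_tool:
  deltas:
    - [[0, 0, 0, 0], [0, 0, 0, 0], [0, 0, 0, 0], [0, 0, 1, 0], [0, 0, 2, 0]]
  jaw: 62

```text
t: 7.32
tcp_pos: [0.5718, -0.3927, -0.023]
tool_rot: [0.975, 0.224, -0.0, -0.0]
force: [0.4, -0.9, 0.2]
finger_gap: 0.726
gripper_force: 0.0
```

drive_tool:
  deltas:
    - [[0, 0, 1, 0], [0, 0, 2, 0], [0, 0, 3, 0], [0, 0, 4, 0], [0, 0, 4, 0]]

```text
t: 7.73
tcp_pos: [0.5717, -0.3926, -0.0271]
tool_rot: [0.975, 0.224, -0.0, -0.0]
force: [0.5, -0.3, 0.5]
finger_gap: 0.725
gripper_force: 0.0
```

drive_tool:
  deltas:
    - [[0, 0, 0, 0], [0, 0, 0, 0], [0, 0, 0, 0], [0, 0, 0, 0], [0, 0, 0, 0]]
  jaw: 40

```text
t: 8.15
tcp_pos: [0.5721, -0.3929, -0.0266]
tool_rot: [0.975, 0.224, 0.0, 0.0]
force: [-0.0, -0.3, 1.2]
finger_gap: 0.55
gripper_force: 61.5
```

drive_tool:
  deltas:
    - [[0, 0, -5, 0], [0, 0, -40, 0], [0, 0, -80, 0], [0, 0, -120, 0], [0, 0, -160, 0]]

```text
t: 8.57
tcp_pos: [0.5713, -0.3922, 0.1344]
tool_rot: [0.975, 0.224, -0.0, -0.001]
force: [0.0, -1.2, -0.5]
finger_gap: 0.546
gripper_force: 61.8
```

```bash
python3 - <<'E'
from plan import *
s=manip.sense();print(s['gripper_force'],s['finger_gap'])
a=tin(-10/1e3,-.1); snap('wrist','w7'); snap('scene','s7')
im=cv2.imread('pics/w7.png'); h=cv2.cvtColor(im,cv2.COLOR_BGR2HSV); m=cv2.inRange(h,np.array([0,180,60]),np.array([5,255,255])); q=np.argwhere(m)[:,::-1]; print('red w7',q.mean(0),q.min(0),q.max(0),len(q))
plan((*a,.14,100),(*a,-.01,100))
E
```

```text
61.79487705230713 0.5458250337526577
red w7 [319.02603888 284.14321384] [256 216] [378 343] 11214
at [ 0.5761 -0.3965  0.1422] yaw 25.9
[47, -106, 1, np.float64(-0.43)] -> [ 0.572 -0.281  0.141] 50.5
[86, -77, 1, np.float64(-0.43)] -> [ 0.567 -0.165  0.14 ] 75.2
[110, -34, 0, np.float64(-0.43)] -> [ 0.563 -0.05   0.14 ] 99.8
[0, 0, 150, np.float64(-0.0)] -> [ 0.563 -0.05  -0.01 ] 99.8
```

```bash
sed -i 's/def plan(\*wps, step=195.,turn=.59):/def plan(*wps, step=195.,turn=.59,start=None):/; s/    p,y,_=state(); print(/    p,y,_=state()\n    if start is not None: p=np.array(start[:3]); y=np.radians(start[3])\n    print(/' plan.py; python3 - <<'E'
from plan import *
a=tin(-10/1e3,-.1)
plan((*a,.133,100),(*a,-.018,100),start=(.572,-.392,.133,25.9))
E
```

```text
at [ 0.572 -0.392  0.133] yaw 25.9
[47, -104, 0, np.float64(-0.43)] -> [ 0.569 -0.278  0.133] 50.5
[86, -75, 0, np.float64(-0.43)] -> [ 0.566 -0.164  0.133] 75.2
[109, -32, 0, np.float64(-0.43)] -> [ 0.563 -0.05   0.133] 99.8
[0, 1, 151, np.float64(-0.0)] -> [ 0.564 -0.05  -0.018] 99.8
```

drive_tool:
  deltas:
    - [[10, -21, 0, -0.1], [20, -42, 0, -0.2], [29, -63, 0, -0.3], [38, -84, 0, -0.38], [47, -104, 0, -0.43]]

```text
t: 9.08
tcp_pos: [0.5678, -0.277, 0.1325]
tool_rot: [0.904, 0.428, -0.0, -0.001]
force: [0.7, 0.7, -0.5]
finger_gap: 0.553
gripper_force: 61.8
```

drive_tool:
  deltas:
    - [[18, -15, 0, -0.1], [35, -30, 0, -0.2], [52, -45, 0, -0.3], [69, -60, 0, -0.38], [86, -75, 0, -0.43]]

```text
t: 9.5
tcp_pos: [0.5647, -0.1631, 0.1326]
tool_rot: [0.791, 0.611, -0.0, -0.001]
force: [0.2, -0.5, -0.6]
finger_gap: 0.549
gripper_force: 61.8
```

drive_tool:
  deltas:
    - [[25, -8, 0, -0.1], [48, -15, 0, -0.2], [70, -22, 0, -0.3], [90, -27, 0, -0.38], [109, -32, 0, -0.43]]

```text
t: 9.92
tcp_pos: [0.5616, -0.0495, 0.1327]
tool_rot: [0.643, 0.766, -0.0, -0.001]
force: [0.0, 0.9, -0.2]
finger_gap: 0.545
gripper_force: 61.8
```

drive_tool:
  deltas:
    - [[0, 0, 0, 0], [0, 0, 35, 0], [0, 0, 70, 0], [0, 0, 100, 0], [0, 0, 120, 0]]

```text
t: 10.33
tcp_pos: [0.5607, -0.0511, 0.0103]
tool_rot: [0.645, 0.765, -0.001, -0.002]
force: [0.7, 0.8, -0.8]
finger_gap: 0.548
gripper_force: 61.8
```

```bash
python3 - <<'E'
from plan import *
p,y,s=state(); print(p,np.degrees(y),s['gripper_force'],s['finger_gap'],s['force'])
snap('top','top8'); 
a=cv2.imread('pics/top8.png')[130:290,230:400];
snap('scene','s8'); b=cv2.imread('pics/s8.png')[130:290,240:420]
cv2.imwrite('pics/c8.png',np.hstack([cv2.resize(a,(400,376)),cv2.resize(b,(400,376))]))
E
```

```text
[ 0.5606975  -0.05114723  0.01030062] 99.7416331049696 61.78086876869202 0.5483841930106899 [ 0.65565375  0.80641133 -0.84250386]
```

View pics/c8.png

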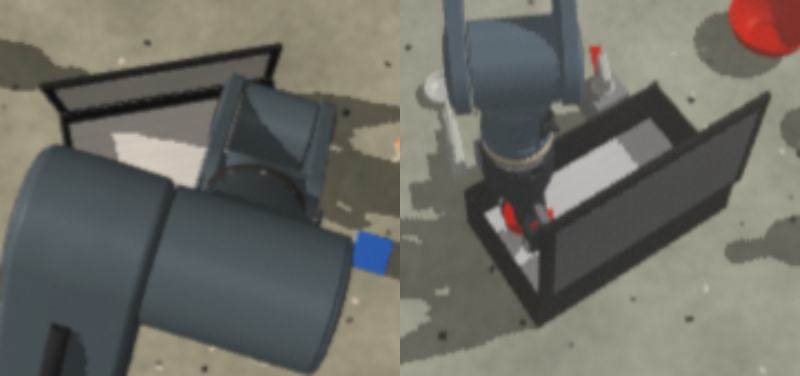

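The red pot is over the tin's right end, inside the walls. Lowering and releasing it, then going for blue.

drive_tool:
  deltas:
    - [[0, 0, 10, 0], [0, 0, 20, 0], [0, 0, 27, 0], [0, 0, 30, 0], [0, 0, 31, 0]]

```text
t: 10.85
tcp_pos: [0.5625, -0.0511, -0.0179]
tool_rot: [0.644, 0.765, 0.0, 0.0]
force: [-0.1, -0.4, -0.5]
finger_gap: 0.548
gripper_force: 61.8
```

drive_tool:
  deltas:
    - [[0, 0, 0, 0], [0, 0, 0, 0], [0, 0, 0, 0], [0, 0, 0, 0]]
  jaw: 64

```text
t: 11.18
tcp_pos: [0.5663, -0.0517, -0.0165]
tool_rot: [0.644, 0.765, 0.002, 0.004]
force: [6.0, 0.9, -2.2]
finger_gap: 0.748
gripper_force: 0.0
```

drive_tool:
  deltas:
    - [[0, 0, -30, 0], [0, 0, -60, 0], [0, 0, -100, 0], [0, 0, -140, 0], [0, 0, -151, 0]]

```text
t: 11.6
tcp_pos: [0.5656, -0.0518, 0.1395]
tool_rot: [0.644, 0.765, 0.002, 0.005]
force: [0.2, -0.6, 1.3]
finger_gap: 0.753
gripper_force: 0.0
```

```bash
python3 - <<'E'
from plan import *
plan((.4348,-.203,.133,73),(.4348,-.203,-.027,73),start=(.563,-.050,.133,99.8))
snap('top','top9')
im=cv2.imread('pics/top9.png'); h=cv2.cvtColor(im,cv2.COLOR_BGR2HSV)
from m import cols
for c in cols:
    m=cv2.inRange(h,np.array(cols[c][0]),np.array(cols[c][1])); m[:,:250]=0; m[:150]=0; m[:,480:]=0; m[260:]=0
    n,l,s,ce=cv2.connectedComponentsWithStats(m)
    for k in range(1,n):
        if s[k,4]>25: print(c,s[k,4],onz('top9',*ce[k],.038).round(4))
E
```

```text
at [ 0.563 -0.05   0.133] yaw 99.8
[-64, -76, 0, np.float64(0.23)] -> [ 0.499 -0.126  0.133] 86.6
[-81, -60, 0, np.float64(0.24)] -> [ 0.434 -0.203  0.133] 72.9
[0, 0, 160, np.float64(-0.0)] -> [ 0.434 -0.203 -0.027] 72.9
orange 103 [ 0.5723 -0.2771  0.038 ]
orange 33 [ 0.5639 -0.2521  0.038 ]
blue 213 [ 0.4347 -0.2032  0.038 ]
green 209 [ 0.4335 -0.3262  0.038 ]
red 65 [ 0.5571 -0.0368  0.038 ]
red 38 [0.4009 0.1178 0.038 ]
```

drive_tool:
  deltas:
    - [[-16, -19, 0, 0.06], [-32, -38, 0, 0.12], [-48, -57, 0, 0.18], [-64, -76, 0, 0.23], [-64, -76, 0, 0.23]]

```text
t: 12.07
tcp_pos: [0.4946, -0.1286, 0.1322]
tool_rot: [0.729, 0.684, -0.002, -0.002]
force: [-0.4, 0.0, 0.2]
finger_gap: 0.748
gripper_force: 0.0
```

drive_tool:
  deltas:
    - [[-20, -15, 0, 0.06], [-40, -30, 0, 0.12], [-60, -45, 0, 0.18], [-81, -60, 0, 0.24], [-81, -60, 0, 0.24]]

```text
t: 12.48
tcp_pos: [0.4314, -0.2061, 0.1324]
tool_rot: [0.806, 0.592, -0.001, -0.001]
force: [-0.2, 0.1, 0.3]
finger_gap: 0.746
gripper_force: 0.0
```

drive_tool:
  deltas:
    - [[0, 0, 30, 0], [0, 0, 70, 0], [0, 0, 110, 0], [0, 0, 140, 0], [0, 0, 155, 0]]

```text
t: 12.9
tcp_pos: [0.4321, -0.2021, -0.0255]
tool_rot: [0.804, 0.594, -0.001, -0.003]
force: [-0.3, 0.1, 0.3]
finger_gap: 0.747
gripper_force: 0.0
```

drive_tool:
  deltas:
    - [[0, 0, 2, 0], [0, 0, 4, 0], [0, 0, 5, 0]]

```text
t: 13.15
tcp_pos: [0.4343, -0.2041, -0.0266]
tool_rot: [0.804, 0.594, 0.0, 0.0]
force: [-0.1, 0.9, 0.0]
finger_gap: 0.749
gripper_force: 0.0
```

drive_tool:
  deltas:
    - [[0, 0, 0, 0], [0, 0, 0, 0], [0, 0, 0, 0], [0, 0, 0, 0], [0, 0, 0, 0]]
  jaw: 40

```text
t: 13.57
tcp_pos: [0.4346, -0.2048, -0.0255]
tool_rot: [0.805, 0.594, 0.0, 0.001]
force: [2.1, 1.0, 7.4]
finger_gap: 0.551
gripper_force: 62.2
```

drive_tool:
  deltas:
    - [[0, 0, -5, 0], [0, 0, -40, 0], [0, 0, -80, 0], [0, 0, -120, 0], [0, 0, -160, 0]]

```text
t: 13.98
tcp_pos: [0.4331, -0.2038, 0.135]
tool_rot: [0.805, 0.594, -0.0, -0.001]
force: [0.2, -1.1, -0.5]
finger_gap: 0.551
gripper_force: 62.0
```

```bash
python3 - <<'E'
from plan import *
p,y,s=state(); print(p,s['gripper_force'],s['finger_gap'],s['force'])
a=tin(-.010,-.035)
plan((*a,.133,100),(*a,-.018,100),start=(.434,-.203,.133,72.9))
E
```

```text
[ 0.43305415 -0.20376997  0.1349789 ] 62.007622718811035 0.5510735289873385 [ 0.213521   -1.0638372  -0.54404789]
at [ 0.434 -0.203  0.133] yaw 72.9
[121, 24, 0, np.float64(-0.24)] -> [ 0.493 -0.094  0.133] 86.7
[111, 52, 0, np.float64(-0.23)] -> [0.551 0.013 0.133] 99.8
[0, 1, 151, np.float64(-0.0)] -> [ 0.552  0.014 -0.018] 99.8
```

drive_tool:
  deltas:
    - [[30, 6, 0, -0.06], [60, 12, 0, -0.12], [90, 18, 0, -0.18], [121, 24, 0, -0.24], [121, 24, 0, -0.24]]

```text
t: 14.4
tcp_pos: [0.4938, -0.0917, 0.1339]
tool_rot: [0.726, 0.688, 0.001, 0.0]
force: [-0.7, 0.5, -1.2]
finger_gap: 0.554
gripper_force: 62.1
```

drive_tool:
  deltas:
    - [[28, 13, 0, -0.06], [56, 26, 0, -0.12], [84, 39, 0, -0.18], [111, 52, 0, -0.23], [111, 52, 0, -0.23]]

```text
t: 14.82
tcp_pos: [0.5531, 0.0155, 0.1337]
tool_rot: [0.642, 0.766, 0.001, 0.001]
force: [0.7, -0.9, -1.2]
finger_gap: 0.552
gripper_force: 62.1
```

drive_tool:
  deltas:
    - [[0, 0, 15, 0], [0, 0, 50, 0], [0, 0, 90, 0], [0, 0, 120, 0], [0, 0, 135, 0]]

```text
t: 15.23
tcp_pos: [0.5477, 0.0116, -0.005]
tool_rot: [0.645, 0.765, -0.002, -0.003]
force: [-0.7, 0.0, -2.5]
finger_gap: 0.556
gripper_force: 62.1
```

drive_tool:
  deltas:
    - [[0, 0, 5, 0], [0, 0, 10, 0], [0, 0, 14, 0], [0, 0, 16, 0], [0, 0, 16, 0]]

```text
t: 15.65
tcp_pos: [0.5515, 0.0117, -0.017]
tool_rot: [0.644, 0.765, 0.0, 0.001]
force: [-0.2, -0.0, -0.5]
finger_gap: 0.553
gripper_force: 43.1
```

drive_tool:
  deltas:
    - [[0, 0, 0, 0], [0, 0, 0, 0], [0, 0, 0, 0], [0, 0, 0, 0]]
  jaw: 62

```text
t: 15.98
tcp_pos: [0.5537, 0.0116, -0.0166]
tool_rot: [0.644, 0.765, 0.001, 0.002]
force: [5.9, 0.9, 3.4]
finger_gap: 0.72
gripper_force: 0.0
```

drive_tool:
  deltas:
    - [[0, 0, -30, 0], [0, 0, -60, 0], [0, 0, -100, 0], [0, 0, -140, 0], [0, 0, -151, 0]]

```text
t: 16.4
tcp_pos: [0.5525, 0.0117, 0.1385]
tool_rot: [0.644, 0.765, 0.001, 0.003]
force: [-0.1, 0.1, -0.0]
finger_gap: 0.725
gripper_force: 0.0
```

```bash
cat > det.py <<'E'
from plan import *
from m import cols
def det(f):
    snap('top',f); im=cv2.imread('pics/'+f+'.png'); h=cv2.cvtColor(im,cv2.COLOR_BGR2HSV)
    for c in cols:
        m=cv2.inRange(h,np.array(cols[c][0]),np.array(cols[c][1])); m[:,:250]=0; m[:150]=0; m[:,480:]=0; m[260:]=0
        n,l,s,ce=cv2.connectedComponentsWithStats(m)
        for k in range(1,n):
            if s[k,4]>25:
                X=onz(f,*ce[k],.044 if ce[k][0]<360 else .038); d=X[:2]-C
                r=cv2.minAreaRect(np.array([onz(f,u,v,.038)[:2]*1000 for v,u in np.argwhere(l==k)],np.float32))
                print(c,s[k,4],X.round(4),'tin',np.round([d@ax,d@ay],3),'ang',round(r[2],1))
E
python3 - <<'E'
from det import *
det('top10')
plan((.434,-.326,.133,90),(.434,-.326,-.024,90),start=(.551,.013,.133,99.8))
E
```

```text
orange 219 [ 0.5674 -0.2673  0.038 ] tin [-0.045 -0.314] ang 14.4
green 199 [ 0.4342 -0.3261  0.038 ] tin [-0.186 -0.348] ang 89.3
at [0.551 0.013 0.133] yaw 99.8
[-157, -86, 0, np.float64(0.09)] -> [ 0.493 -0.156  0.133] 94.6
[-164, -73, 0, np.float64(0.08)] -> [ 0.433 -0.326  0.133] 90.1
[0, 1, 157, np.float64(0.0)] -> [ 0.434 -0.326 -0.024] 90.1
```

drive_tool:
  deltas:
    - [[-31, -17, 0, 0.02], [-62, -34, 0, 0.04], [-94, -51, 0, 0.06], [-126, -68, 0, 0.08], [-157, -86, 0, 0.09]]

```text
t: 16.87
tcp_pos: [0.4903, -0.1577, 0.1319]
tool_rot: [0.678, 0.735, -0.001, -0.002]
force: [1.0, -0.2, 1.1]
finger_gap: 0.725
gripper_force: 0.0
```

drive_tool:
  deltas:
    - [[-36, -16, 0, 0.02], [-72, -32, 0, 0.04], [-106, -48, 0, 0.06], [-140, -63, 0, 0.08], [-164, -73, 0, 0.08]]

```text
t: 17.28
tcp_pos: [0.4306, -0.3283, 0.1318]
tool_rot: [0.708, 0.707, -0.0, -0.002]
force: [1.0, -0.2, 0.1]
finger_gap: 0.731
gripper_force: 0.0
```

drive_tool:
  deltas:
    - [[0, 0, 20, 0], [0, 0, 60, 0], [0, 0, 100, 0], [0, 0, 135, 0], [0, 0, 150, 0]]

```text
t: 17.7
tcp_pos: [0.4294, -0.3229, -0.022]
tool_rot: [0.707, 0.707, 0.0, -0.006]
force: [-0.1, -0.6, -0.0]
finger_gap: 0.725
gripper_force: 0.0
```

drive_tool:
  deltas:
    - [[0, 0, 3, 0], [0, 0, 5, 0], [0, 0, 7, 0], [0, 0, 7, 0]]

```text
t: 18.03
tcp_pos: [0.4336, -0.327, -0.0231]
tool_rot: [0.707, 0.708, -0.0, 0.001]
force: [0.2, 0.0, -0.4]
finger_gap: 0.728
gripper_force: 0.0
```

drive_tool:
  deltas:
    - [[0, 0, 0, 0], [0, 0, 0, 0], [0, 0, 0, 0], [0, 0, 0, 0], [0, 0, 0, 0]]
  jaw: 40

```text
t: 18.45
tcp_pos: [0.4342, -0.3275, -0.0223]
tool_rot: [0.707, 0.708, -0.0, 0.001]
force: [1.0, 0.4, 6.7]
finger_gap: 0.559
gripper_force: 62.7
```

drive_tool:
  deltas:
    - [[0, 0, -5, 0], [0, 0, -40, 0], [0, 0, -80, 0], [0, 0, -120, 0], [0, 0, -157, 0]]

```text
t: 18.87
tcp_pos: [0.433, -0.3263, 0.1353]
tool_rot: [0.707, 0.707, -0.0, -0.0]
force: [0.6, -0.1, -1.1]
finger_gap: 0.551
gripper_force: 62.1
```

```bash
python3 - <<'E'
from det import *
det('top11')
p,y,s=state(); print(p,s['gripper_force'],s['finger_gap'],s['force'])
a=tin(-.010,.035)
plan((*a,.133,100),(*a,-.015,100),start=(.434,-.326,.133,90.1))
E
```

```text
orange 219 [ 0.5674 -0.2673  0.038 ] tin [-0.045 -0.314] ang 14.4
blue 203 [0.5495 0.0129 0.044 ] tin [-0.012 -0.035] ang 9.8
green 60 [ 0.4444 -0.3535  0.038 ] tin [-0.181 -0.377] ang 89.2
red 169 [ 0.5612 -0.0462  0.044 ] tin [-0.011 -0.096] ang 26.7
red 38 [ 0.4282 -0.0366  0.044 ] tin [-0.14  -0.062] ang 78.9
red 38 [0.401  0.1174 0.044 ] tin [-0.139  0.094] ang 76.7
[ 0.43646598 -0.32988158  0.14227667] 62.28736639022827 0.5525487813171855 [ 0.75706288 -0.1831768   1.87917049]
at [ 0.434 -0.326  0.133] yaw 90.1
[136, 35, 0, np.float64(-0.06)] -> [ 0.469 -0.19   0.133] 93.5
[134, 43, 0, np.float64(-0.06)] -> [ 0.503 -0.054  0.133] 97.0
[131, 52, 0, np.float64(-0.05)] -> [0.539 0.083 0.133] 99.8
[0, 0, 148, np.float64(-0.0)] -> [ 0.539  0.083 -0.015] 99.8
```

drive_tool:
  deltas:
    - [[28, 7, 0, -0.02], [55, 14, 0, -0.03], [82, 21, 0, -0.05], [110, 28, 0, -0.06], [136, 35, 0, -0.06]]

```text
t: 19.33
tcp_pos: [0.4678, -0.189, 0.1333]
tool_rot: [0.685, 0.728, 0.0, -0.0]
force: [0.1, -0.6, -1.8]
finger_gap: 0.556
gripper_force: 62.3
```

drive_tool:
  deltas:
    - [[27, 9, 0, -0.02], [54, 18, 0, -0.03], [81, 26, 0, -0.05], [108, 34, 0, -0.06], [134, 43, 0, -0.06]]

```text
t: 19.75
tcp_pos: [0.5024, -0.0527, 0.1332]
tool_rot: [0.663, 0.749, -0.0, -0.0]
force: [0.5, -0.6, -1.7]
finger_gap: 0.552
gripper_force: 62.3
```

drive_tool:
  deltas:
    - [[33, 13, 0, -0.02], [66, 26, 0, -0.03], [99, 39, 0, -0.05], [131, 52, 0, -0.05], [131, 52, 0, -0.05]]

```text
t: 20.17
tcp_pos: [0.5398, 0.0875, 0.1335]
tool_rot: [0.642, 0.767, 0.002, 0.0]
force: [-0.1, -0.4, -1.5]
finger_gap: 0.557
gripper_force: 62.2
```

drive_tool:
  deltas:
    - [[0, 0, 15, 0], [0, 0, 50, 0], [0, 0, 90, 0], [0, 0, 120, 0], [0, 0, 132, 0]]

```text
t: 20.58
tcp_pos: [0.5355, 0.0818, -0.0023]
tool_rot: [0.644, 0.765, -0.002, -0.003]
force: [-0.7, 0.6, -1.4]
finger_gap: 0.554
gripper_force: 62.2
```

drive_tool:
  deltas:
    - [[0, 0, 5, 0], [0, 0, 10, 0], [0, 0, 14, 0], [0, 0, 16, 0], [0, 0, 16, 0]]

```text
t: 21.0
tcp_pos: [0.5396, 0.0819, -0.0138]
tool_rot: [0.644, 0.765, 0.001, 0.001]
force: [1.0, -0.1, -0.5]
finger_gap: 0.554
gripper_force: 62.2
```

drive_tool:
  deltas:
    - [[0, 0, 0, 0], [0, 0, 0, 0], [0, 0, 0, 0], [0, 0, 0, 0]]
  jaw: 62

```text
t: 21.33
tcp_pos: [0.5404, 0.0819, -0.0139]
tool_rot: [0.644, 0.765, 0.001, 0.001]
force: [3.0, 0.2, 1.6]
finger_gap: 0.729
gripper_force: 0.0
```

drive_tool:
  deltas:
    - [[0, 0, -30, 0], [0, 0, -60, 0], [0, 0, -100, 0], [0, 0, -140, 0], [0, 0, -148, 0]]

```text
t: 21.75
tcp_pos: [0.5421, 0.082, 0.1392]
tool_rot: [0.644, 0.765, 0.003, 0.004]
force: [0.7, -0.5, -1.0]
finger_gap: 0.727
gripper_force: 0.0
```

```bash
python3 - <<'E'
from det import *
det('top12')
p,y,s=state(); print(p,s['gripper_force'],s['finger_gap'],s['force'])
plan((.568,-.2672,.133,104),(.568,-.2672,-.024,104),start=(.539,.083,.133,99.8))
a=tin(-.010,.098)
plan((*a,.133,100),(*a,-.015,100),start=(.568,-.267,.133,104))
E
```

```text
orange 219 [ 0.5674 -0.2673  0.038 ] tin [-0.045 -0.314] ang 14.4
blue 150 [0.5483 0.0078 0.044 ] tin [-0.014 -0.04 ] ang 9.8
red 163 [ 0.5617 -0.0455  0.044 ] tin [-0.01  -0.095] ang 0.5
red 37 [ 0.4281 -0.0364  0.044 ] tin [-0.14  -0.062] ang 80.7
[0.5418364  0.08197829 0.13839647] 0.0 0.7252776594787735 [1.29128401 0.3767415  0.90623824]
at [0.539 0.083 0.133] yaw 99.8
[-175, -16, 0, np.float64(-0.04)] -> [ 0.553 -0.092  0.133] 102.1
[-174, -22, 0, np.float64(-0.03)] -> [ 0.568 -0.267  0.133] 103.8
[0, 0, 157, np.float64(-0.0)] -> [ 0.568 -0.267 -0.024] 103.8
at [ 0.568 -0.267  0.133] yaw 104.0
[136, 20, 0, np.float64(0.02)] -> [ 0.555 -0.13   0.133] 102.9
[137, 17, 0, np.float64(0.02)] -> [0.541 0.007 0.133] 101.7
[137, 15, 0, np.float64(0.03)] -> [0.527 0.144 0.133] 100.0
[0, 0, 148, np.float64(-0.0)] -> [ 0.527  0.144 -0.015] 100.0
```

drive_tool:
  deltas:
    - [[-35, -3, 0, -0.01], [-70, -6, 0, -0.02], [-105, -10, 0, -0.03], [-140, -13, 0, -0.04], [-175, -16, 0, -0.04]]
  jaw: 60

```text
t: 22.22
tcp_pos: [0.5512, -0.0941, 0.1318]
tool_rot: [0.628, 0.778, -0.001, -0.002]
force: [0.1, 0.1, -0.6]
finger_gap: 0.704
gripper_force: 0.0
```

drive_tool:
  deltas:
    - [[-38, -5, 0, -0.01], [-76, -10, 0, -0.02], [-114, -15, 0, -0.03], [-150, -19, 0, -0.03], [-174, -22, 0, -0.03]]

```text
t: 22.63
tcp_pos: [0.5668, -0.2712, 0.1314]
tool_rot: [0.618, 0.786, -0.0, -0.001]
force: [0.0, -0.2, -0.5]
finger_gap: 0.703
gripper_force: 0.0
```

drive_tool:
  deltas:
    - [[0, 0, 15, 0], [0, 0, 50, 0], [0, 0, 85, 0], [0, 0, 110, 0], [0, 0, 125, 0]]

```text
t: 23.05
tcp_pos: [0.564, -0.2657, 0.0031]
tool_rot: [0.617, 0.787, -0.0, -0.005]
force: [0.8, 1.2, -1.1]
finger_gap: 0.707
gripper_force: 0.0
```

drive_tool:
  deltas:
    - [[0, 0, 10, 0], [0, 0, 18, 0], [0, 0, 26, 0], [0, 0, 32, 0], [0, 0, 32, 0]]

```text
t: 23.47
tcp_pos: [0.5673, -0.2676, -0.0245]
tool_rot: [0.617, 0.787, -0.0, -0.001]
force: [0.2, -0.7, -0.5]
finger_gap: 0.699
gripper_force: 0.0
```

drive_tool:
  deltas:
    - [[0, 0, 0, 0], [0, 0, 0, 0], [0, 0, 0, 0], [0, 0, 0, 0], [0, 0, 0, 0]]
  jaw: 40

```text
t: 23.88
tcp_pos: [0.5681, -0.2682, -0.0231]
tool_rot: [0.617, 0.787, 0.0, 0.001]
force: [0.3, 0.4, 2.0]
finger_gap: 0.556
gripper_force: 62.7
```

drive_tool:
  deltas:
    - [[0, 0, -5, 0], [0, 0, -40, 0], [0, 0, -80, 0], [0, 0, -120, 0], [0, 0, -157, 0]]

```text
t: 24.3
tcp_pos: [0.5674, -0.2678, 0.1351]
tool_rot: [0.617, 0.787, -0.0, -0.0]
force: [1.3, -0.6, -2.5]
finger_gap: 0.555
gripper_force: 62.4
```

```bash
python3 - <<'E'
from det import *
det('top13')
p,y,s=state(); print(p,s['gripper_force'],s['finger_gap'],s['force'])
E
```

```text
blue 207 [0.5493 0.0135 0.044 ] tin [-0.012 -0.035] ang 9.8
green 201 [0.5373 0.0824 0.044 ] tin [-0.012  0.035] ang 10.0
red 169 [ 0.5612 -0.0462  0.044 ] tin [-0.011 -0.096] ang 26.7
red 38 [0.401  0.1174 0.044 ] tin [-0.139  0.094] ang 76.7
[ 0.57188704 -0.27060549  0.14342121] 62.50580549240112 0.5476634419600092 [ 0.9515805  -1.61122782  2.97582982]
```

drive_tool:
  deltas:
    - [[28, 4, 0, 0], [55, 8, 0, 0.01], [82, 12, 0, 0.02], [110, 16, 0, 0.02], [136, 20, 0, 0.02]]

```text
t: 24.77
tcp_pos: [0.5538, -0.1295, 0.1332]
tool_rot: [0.625, 0.781, -0.0, -0.0]
force: [0.7, 0.1, -2.0]
finger_gap: 0.553
gripper_force: 62.5
```

drive_tool:
  deltas:
    - [[28, 4, 0, 0], [55, 7, 0, 0.01], [82, 10, 0, 0.02], [110, 14, 0, 0.02], [137, 17, 0, 0.02]]

```text
t: 25.18
tcp_pos: [0.5407, 0.0077, 0.1332]
tool_rot: [0.633, 0.774, -0.0, -0.0]
force: [0.1, -0.3, -1.6]
finger_gap: 0.556
gripper_force: 62.5
```

drive_tool:
  deltas:
    - [[35, 4, 0, 0.01], [70, 8, 0, 0.02], [105, 12, 0, 0.03], [137, 15, 0, 0.03], [137, 15, 0, 0.03]]

```text
t: 25.6
tcp_pos: [0.5267, 0.1488, 0.1332]
tool_rot: [0.642, 0.767, 0.001, -0.001]
force: [0.1, -0.6, -1.0]
finger_gap: 0.55
gripper_force: 62.5
```

drive_tool:
  deltas:
    - [[0, 0, 15, 0], [0, 0, 50, 0], [0, 0, 90, 0], [0, 0, 120, 0], [0, 0, 132, 0]]

```text
t: 26.02
tcp_pos: [0.5257, 0.1428, -0.0024]
tool_rot: [0.644, 0.765, -0.002, -0.002]
force: [-0.4, -0.7, -1.3]
finger_gap: 0.551
gripper_force: 62.5
```

drive_tool:
  deltas:
    - [[0, 0, 5, 0], [0, 0, 10, 0], [0, 0, 14, 0], [0, 0, 16, 0], [0, 0, 16, 0]]

```text
t: 26.43
tcp_pos: [0.5295, 0.1436, -0.0138]
tool_rot: [0.644, 0.765, 0.001, 0.001]
force: [0.4, -0.1, -1.1]
finger_gap: 0.555
gripper_force: 62.5
```

drive_tool:
  deltas:
    - [[0, 0, 0, 0], [0, 0, 0, 0], [0, 0, 0, 0], [0, 0, 0, 0]]
  jaw: 62

```text
t: 26.77
tcp_pos: [0.5291, 0.1436, -0.0142]
tool_rot: [0.644, 0.765, 0.0, 0.0]
force: [-0.2, -0.1, 0.2]
finger_gap: 0.725
gripper_force: 0.0
```

drive_tool:
  deltas:
    - [[0, 0, -30, 0], [0, 0, -60, 0], [0, 0, -100, 0], [0, 0, -140, 0], [0, 0, -148, 0]]

```text
t: 27.18
tcp_pos: [0.5327, 0.144, 0.1395]
tool_rot: [0.644, 0.765, 0.004, 0.004]
force: [1.1, -0.1, -0.7]
finger_gap: 0.723
gripper_force: 0.0
```

```bash
python3 - <<'E'
from det import *
p,y,s=state(); print(p,s['gripper_force'],s['finger_gap'],s['force'])
det('top14')
E
```

```text
[0.53265186 0.14400865 0.13951339] 0.0 0.7227736200136535 [ 1.14402938 -0.12565808 -0.69899073]
blue 201 [0.5495 0.0139 0.044 ] tin [-0.012 -0.035] ang 8.7
green 205 [0.537  0.0829 0.044 ] tin [-0.012  0.036] ang 11.8
red 162 [ 0.5621 -0.046   0.044 ] tin [-0.01  -0.096] ang 30.0
red 32 [ 0.4268 -0.0363  0.044 ] tin [-0.142 -0.062] ang 83.1
```

```bash
python3 - <<'E'
from plan import *
a=tin(.135,0)
plan((.527,.144,.25,100),(*a,.25,100),(*a,.162,100),start=(.527,.144,.133,100))
r=.12;w=.013;H=np.array([.08,.0705]);d=.03
pr=np.array([.135,.162])
for th in range(96,-1,-6):
    t=np.radians(th);P=H+r*np.array([-np.cos(t),np.sin(t)])+.008*np.array([np.sin(t),np.cos(t)])+[w,-d]
    print(th,(P*1000).round(0),'dy,dz rel start',(1000*(P[0]-.135)).round(),(-1000*(P[1]-.162)).round())
E
```

```text
at [0.527 0.144 0.133] yaw 100.0
[0, 0, -117, np.float64(0.0)] -> [0.527 0.144 0.25 ] 100.0
[-97, 146, 0, np.float64(0.0)] -> [0.688 0.074 0.25 ] 100.0
[0, 0, 88, np.float64(0.0)] -> [0.688 0.074 0.162] 100.0
96 [113. 159.] dy,dz rel start -22.0 3.0
90 [101. 160.] dy,dz rel start -34.0 2.0
84 [ 88. 161.] dy,dz rel start -47.0 1.0
78 [ 76. 160.] dy,dz rel start -59.0 2.0
72 [ 64. 157.] dy,dz rel start -71.0 5.0
66 [ 51. 153.] dy,dz rel start -84.0 9.0
60 [ 40. 148.] dy,dz rel start -95.0 14.0
54 [ 29. 142.] dy,dz rel start -106.0 20.0
48 [ 19. 135.] dy,dz rel start -116.0 27.0
42 [  9. 127.] dy,dz rel start -126.0 35.0
36 [  1. 118.] dy,dz rel start -134.0 44.0
30 [ -7. 107.] dy,dz rel start -142.0 55.0
24 [-13.  97.] dy,dz rel start -148.0 65.0
18 [-19.  85.] dy,dz rel start -154.0 77.0
12 [-23.  73.] dy,dz rel start -158.0 89.0
6 [-26.  61.] dy,dz rel start -161.0 101.0
0 [-27.  48.] dy,dz rel start -162.0 114.0
```

drive_tool:
  deltas:
    - [[0, 0, -40, 0], [0, 0, -80, 0], [0, 0, -117, 0], [0, 0, -117, 0], [0, 0, -117, 0]]
  jaw: 0

```text
t: 27.65
tcp_pos: [0.5296, 0.1437, 0.2516]
tool_rot: [0.644, 0.765, 0.001, 0.001]
force: [-0.2, 1.1, -1.3]
finger_gap: 0.018
gripper_force: 0.0
```

drive_tool:
  deltas:
    - [[-20, 30, 0, 0], [-40, 60, 0, 0], [-60, 90, 0, 0], [-80, 120, 0, 0], [-97, 146, 0, 0]]

```text
t: 28.07
tcp_pos: [0.6893, 0.0716, 0.2464]
tool_rot: [0.644, 0.765, -0.002, -0.002]
force: [-0.4, -0.0, 0.2]
finger_gap: -0.003
gripper_force: 0.0
```

drive_tool:
  deltas:
    - [[0, 0, 0, 0], [0, 0, 25, 0], [0, 0, 50, 0], [0, 0, 75, 0], [0, 0, 88, 0]]

```text
t: 28.48
tcp_pos: [0.6844, 0.0732, 0.1555]
tool_rot: [0.644, 0.765, -0.003, -0.005]
force: [-0.2, 0.4, -0.2]
finger_gap: 0.001
gripper_force: 0.0
```

drive_tool:
  deltas:
    - [[0, 0, 0, 0], [0, 0, 0, 0], [0, 0, 0, 0]]

```text
t: 28.73
tcp_pos: [0.6888, 0.073, 0.162]
tool_rot: [0.644, 0.765, -0.0, -0.0]
force: [0.2, 0.2, 0.8]
finger_gap: 0.002
gripper_force: 0.0
```

```bash
python3 - <<'E'
from det import *
p,y,s=state(); print(p,s['force']); det('top15')
snap('scene','s15')
b=cv2.imread('pics/s15.png')[90:290,230:450]; a=cv2.imread('pics/top15.png')[100:280,230:410]
cv2.imwrite('pics/c15.png',np.hstack([cv2.resize(a,(400,400)),cv2.resize(b,(400,364),interpolation=cv2.INTER_CUBIC)[[*range(364)]+[363]*36]]))
E
```

```text
[0.68879065 0.0729672  0.16198779] [0.23142334 0.17788788 0.80212598]
blue 211 [0.5494 0.014  0.044 ] tin [-0.012 -0.034] ang 8.7
red 169 [ 0.5612 -0.0462  0.044 ] tin [-0.011 -0.096] ang 26.7
red 38 [ 0.4282 -0.0366  0.044 ] tin [-0.14  -0.062] ang 78.9
```

View pics/c15.png

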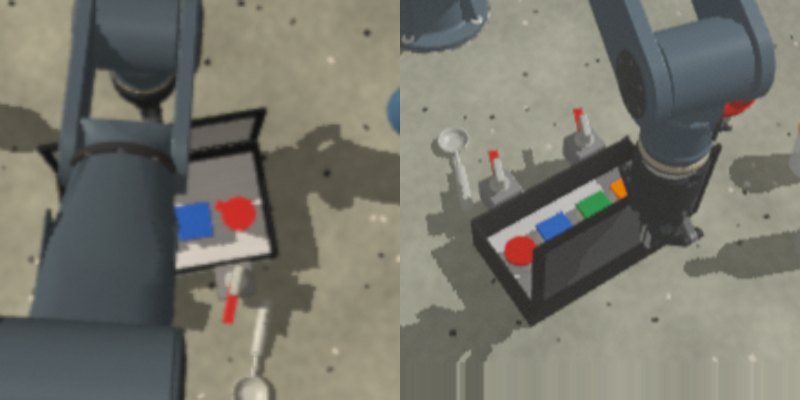

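All four items are in the tin and the gripper stands behind the lid. Starting the push.

drive_tool:
  deltas:
    - [[0, -10, 0, 0], [0, -20, 0, 0], [0, -30, 0, 0], [0, -40, 0, 0], [0, -47, 1, 0]]

```text
t: 29.25
tcp_pos: [0.6436, 0.0646, 0.1636]
tool_rot: [0.644, 0.765, 0.001, 0.002]
force: [0.1, -0.4, 7.8]
finger_gap: -0.001
gripper_force: 3.0
```

drive_tool:
  deltas:
    - [[0, -12, 1, 0], [0, -24, 4, 0], [0, -37, 8, 0], [0, -48, 13, 0], [0, -48, 13, 0]]

```text
t: 29.67
tcp_pos: [0.5931, 0.0565, 0.1484]
tool_rot: [0.644, 0.765, -0.001, -0.001]
force: [-0.7, 0.1, 0.0]
finger_gap: -0.003
gripper_force: 0.0
```

```bash
cat > lid.py <<'E'
from plan import *
def lid(f,take=True):
    g=None
    if take: snap('scene',f)
    g=cv2.GaussianBlur(cv2.imread('pics/'+f+'.png').max(2),(3,3),0).astype(float); out=[]
    for th in range(0,106,3):
        t=np.radians(th); sc=[]
        for yy in list(np.arange(-.135,-.05,.01))+list(np.arange(.06,.135,.01)):
            v=[]
            for r in(.15,.155,.168,.174):
                xy=tin(.08-r*np.cos(t)+.004*np.sin(t),yy); u=proj(f,(*xy,.0705+r*np.sin(t)+.004*np.cos(t))); v.append(g[int(round(u[1])),int(round(u[0]))])
            sc.append((v[2]+v[3]-v[0]-v[1])/2)
        out.append((round(np.median(sc),1),th))
    print(f,sorted(out)[::-1][:6])
if __name__=='__main__':
    lid('scene0',False); lid('s15',False); lid('s16')
    p,y,s=state(); print(p,s['force'])
E
python3 lid.py
```

```text
scene0 [(np.float64(56.5), 90), (np.float64(52.0), 93), (np.float64(52.0), 0), (np.float64(42.0), 63), (np.float64(41.5), 60), (np.float64(27.5), 3)]
s15 [(np.float64(57.0), 0), (np.float64(47.0), 63), (np.float64(44.0), 60), (np.float64(33.5), 93), (np.float64(33.0), 90), (np.float64(29.5), 57)]
s16 [(np.float64(52.5), 60), (np.float64(51.5), 63), (np.float64(42.5), 57), (np.float64(35.0), 0), (np.float64(31.5), 39), (np.float64(29.5), 48)]
[0.59461251 0.05664287 0.1487039 ] [ 0.07945341 -0.48530323  0.35489976]
```

The upright (90°) peak is gone and the lid reads about 60°, as planned. Continuing the arc.

drive_tool:
  deltas:
    - [[0, -11, 6, 0], [0, -21, 13, 0], [0, -31, 21, 0], [0, -39, 30, 0], [0, -39, 30, 0]]

```text
t: 30.13
tcp_pos: [0.5555, 0.0501, 0.1174]
tool_rot: [0.644, 0.765, -0.001, -0.001]
force: [-0.2, -0.2, 0.5]
finger_gap: 0.005
gripper_force: 0.0
```

drive_tool:
  deltas:
    - [[0, -4, 6, 0], [0, -8, 11, 0], [0, -11, 16, 0], [0, -14, 21, 0], [0, -20, 33, 0]]

```text
t: 30.55
tcp_pos: [0.539, 0.0465, 0.0859]
tool_rot: [0.644, 0.765, 0.001, 0.002]
force: [0.6, 0.2, 0.8]
finger_gap: 0.002
gripper_force: 0.4
```

drive_tool:
  deltas:
    - [[0, -2, 6, 0], [0, -4, 12, 0], [0, -6, 18, 0], [0, -7, 24, 0], [0, -7, 28, 0]]

```text
t: 30.97
tcp_pos: [0.5297, 0.0454, 0.0565]
tool_rot: [0.644, 0.765, -0.0, -0.001]
force: [-1.2, -0.1, 0.1]
finger_gap: 0.002
gripper_force: 0.3
```

```bash
python3 - <<'E'
from lid import *
lid('s17'); p,y,s=state(); print(p,s['force'])
E
```

```text
s17 [(np.float64(48.5), 3), (np.float64(47.0), 54), (np.float64(41.0), 6), (np.float64(38.0), 0), (np.float64(34.0), 51), (np.float64(33.0), 57)]
[0.52953639 0.04543299 0.0559701 ] [-0.54855219  0.26792652  0.06101274]
```

drive_tool:
  deltas:
    - [[0, 0, 2, 0], [0, 0, 4, 0], [0, 0, 6, 0], [0, 0, 8, 0], [0, 0, 9, 0]]

```text
t: 31.43
tcp_pos: [0.5306, 0.0454, 0.0511]
tool_rot: [0.644, 0.765, 0.0, 0.001]
force: [-6.5, -0.7, 31.2]
finger_gap: -0.003
gripper_force: 15.5
```

drive_tool:
  deltas:
    - [[0, 0, 1, 0], [0, 0, 2, 0], [0, 0, 3, 0], [0, 0, 4, 0], [0, 0, 4, 0]]

```text
t: 31.85
tcp_pos: [0.5308, 0.0454, 0.0509]
tool_rot: [0.644, 0.765, 0.001, 0.001]
force: [-10.9, -0.8, 49.1]
finger_gap: 0.001
gripper_force: 24.6
```

```bash
python3 - <<'E'
from lid import *
lid('s18'); p,y,s=state(); print(p,s['force'])
E
```

```text
s18 [(np.float64(40.0), 0), (np.float64(39.0), 57), (np.float64(38.5), 3), (np.float64(37.0), 54), (np.float64(28.5), 60), (np.float64(24.0), 6)]
[0.5307431  0.04535691 0.0508451 ] [-11.77981842  -0.65607672  50.20520076]
```

The hard stop is at reported 0.051, so the lid is shut and the true tip height is the reported height + 27.5 mm. The tongues are not quite at angle 0 (about 0.4 rad). I'll lift and hover near the left nut to measure it.

```bash
python3 - <<'E'
from plan import *
plan((*tin(-.104,.075),.134,165),start=(*tin(-.026,0),.134,100))
E
```

```text
at [0.5294 0.0453 0.134 ] yaw 100.0
[37, -39, 0, np.float64(-0.57)] -> [0.485 0.075 0.134] 132.7
[53, -13, 0, np.float64(-0.56)] -> [0.439 0.105 0.134] 164.7
```

drive_tool:
  deltas:
    - [[0, 0, -10, 0], [0, 0, -30, 0], [0, 0, -60, 0], [0, 0, -90, 0], [0, 0, -90, 0]]

```text
t: 32.32
tcp_pos: [0.5346, 0.0451, 0.1396]
tool_rot: [0.644, 0.765, 0.003, 0.005]
force: [-0.2, -0.3, 0.2]
finger_gap: -0.001
gripper_force: 0.0
```

drive_tool:
  deltas:
    - [[8, -8, 0, -0.12], [15, -16, 0, -0.24], [22, -24, 0, -0.36], [30, -32, 0, -0.48], [37, -39, 0, -0.57]]

```text
t: 32.73
tcp_pos: [0.4849, 0.0755, 0.1339]
tool_rot: [0.401, 0.916, -0.0, -0.0]
force: [0.1, 0.1, 0.1]
finger_gap: 0.003
gripper_force: 0.0
```

drive_tool:
  deltas:
    - [[10, -3, 0, -0.12], [20, -6, 0, -0.24], [32, -8, 0, -0.36], [43, -11, 0, -0.48], [53, -13, 0, -0.56]]

```text
t: 33.15
tcp_pos: [0.4395, 0.1059, 0.1339]
tool_rot: [0.132, 0.991, -0.0, -0.0]
force: [0.1, 0.5, -0.2]
finger_gap: 0.002
gripper_force: 0.0
```

drive_tool:
  deltas:
    - [[0, 0, 0, 0], [0, 0, 0, 0], [0, 0, 0, 0], [0, 0, 0, 0]]
  jaw: 40

```text
t: 33.48
tcp_pos: [0.4412, 0.1052, 0.1342]
tool_rot: [0.135, 0.991, 0.0, 0.001]
force: [0.9, 0.5, 0.8]
finger_gap: 0.472
gripper_force: 0.0
```

```bash
cat > nut.py <<'E'
from plan import *
def tongue(f,cam_='wrist',take=True,z=.086):
    if take: snap(cam_,f)
    im=cv2.imread('pics/'+f+'.png'); h=cv2.cvtColor(im,cv2.COLOR_BGR2HSV); m=cv2.inRange(h,np.array([0,150,60]),np.array([6,255,255]))|cv2.inRange(h,np.array([174,150,60]),np.array([180,255,255]))
    n,l,s,ce=cv2.connectedComponentsWithStats(m)
    for k in range(1,n):
        if s[k,4]<60: continue
        uv=np.argwhere(l==k)[:,::-1]; X=np.array([onz(f,u,v,z)[:2] for u,v in uv]); d=X-C; T=np.c_[d@ax,d@ay]
        r=cv2.minAreaRect((X*1000).astype(np.float32)); bx=cv2.boxPoints(r)
        print(f,s[k,4],'bbox',s[k,:4],'cent',X.mean(0).round(4),'tin',T.mean(0).round(4),'rect',np.round(r[1],1),round(r[2],1),'box',bx.round(0).tolist())
if __name__=='__main__':
    p,y,s=state(); print(p,np.degrees(y)); tongue('w20'); 
    im=cv2.imread('pics/w20.png'); cv2.imwrite('pics/w20b.png',im)
    for yy in(.075,):
        for z in(.116,.09): print('axis guess px',proj('w20',(*tin(-.104,yy),z)))
E
python3 nut.py
```

```text
[0.44124434 0.10523412 0.13423585] 164.45048063486905
w20 8600 bbox [562   0  78 135] cent [0.3959 0.3127] tin [-0.1095  0.2869] rect [90.4 48.4] 1.9 box [[355.0, 332.0], [356.0, 283.0], [447.0, 286.0], [445.0, 335.0]]
w20 1073 bbox [306 131  21  59] cent [0.4031 0.1149] tin [-0.1378  0.0911] rect [13.9 41.3] 75.5 box [[382.0, 113.0], [422.0, 103.0], [426.0, 116.0], [386.0, 127.0]]
w20 1031 bbox [125 220  34  61] cent [ 0.4327 -0.0337] tin [-0.1354 -0.0605] rect [15.7 51.8] 76.9 box [[409.0, -37.0], [459.0, -48.0], [463.0, -33.0], [413.0, -21.0]]
axis guess px [316.31554613 224.44450879]
axis guess px [316.25605233 211.23750123]
```

View pics/w20b.png

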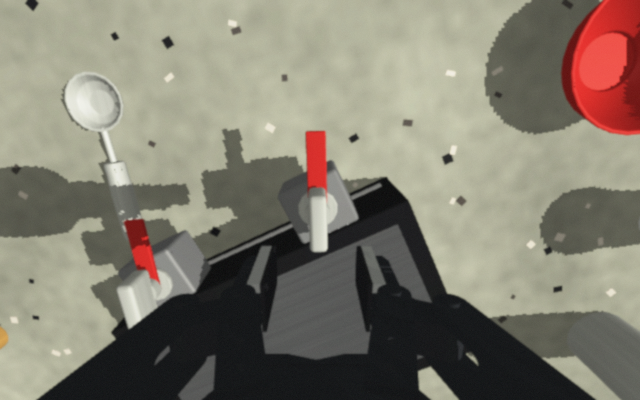

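Left nut: tongue at (316,160), wing at (318,215). Its axis is at (0.440, 0.1055), angle about 25°, and the lid looks flat. Gripping and turning.

drive_tool:
  deltas:
    - [[-1, 0, 15, 0], [-1, 0, 35, 0], [-1, 0, 50, 0], [-1, 0, 60, 0], [-1, 0, 62, 0]]

```text
t: 33.95
tcp_pos: [0.4406, 0.1049, 0.0707]
tool_rot: [0.135, 0.991, -0.0, -0.001]
force: [-0.9, -0.2, -0.2]
finger_gap: 0.469
gripper_force: 0.0
```

drive_tool:
  deltas:
    - [[0, 0, 2, 0], [0, 0, 4, 0], [0, 0, 6, 0], [0, 0, 6, 0]]

```text
t: 34.28
tcp_pos: [0.4415, 0.1052, 0.0664]
tool_rot: [0.135, 0.991, 0.0, 0.0]
force: [0.1, -0.3, 0.5]
finger_gap: 0.47
gripper_force: 0.0
```

drive_tool:
  deltas:
    - [[0, 0, 0, 0], [0, 0, 0, 0], [0, 0, 0, 0], [0, 0, 0, 0], [0, 0, 0, 0]]
  jaw: 0

```text
t: 34.7
tcp_pos: [0.442, 0.1061, 0.0668]
tool_rot: [0.135, 0.991, 0.001, 0.001]
force: [0.5, 5.6, 4.3]
finger_gap: 0.127
gripper_force: 59.2
```

drive_tool:
  deltas:
    - [[0, 0, 0, 0.12], [0, 0, 0, 0.24], [0, 0, 0, 0.36], [0, 0, 0, 0.48], [0, 0, 0, 0.6]]

```text
t: 35.12
tcp_pos: [0.4415, 0.1056, 0.0668]
tool_rot: [0.424, 0.906, 0.0, 0.0]
force: [-0.0, 1.3, 5.2]
finger_gap: 0.13
gripper_force: 59.4
```

drive_tool:
  deltas:
    - [[0, 0, 0, 0.12], [0, 0, 0, 0.24], [0, 0, 0, 0.36], [0, 0, 0, 0.48], [0, 0, 0, 0.6]]

```text
t: 35.53
tcp_pos: [0.4408, 0.1053, 0.0668]
tool_rot: [0.673, 0.74, -0.0, -0.0]
force: [-0.8, 1.9, 5.7]
finger_gap: 0.129
gripper_force: 59.5
```

drive_tool:
  deltas:
    - [[0, 0, 0, 0.12], [0, 0, 0, 0.24], [0, 0, 0, 0.36], [0, 0, 0, 0.48], [0, 0, 0, 0.6]]

```text
t: 35.95
tcp_pos: [0.4402, 0.1055, 0.0668]
tool_rot: [0.861, 0.508, -0.001, -0.0]
force: [-3.1, 2.0, 7.0]
finger_gap: 0.131
gripper_force: 59.7
```

drive_tool:
  deltas:
    - [[0, 0, 0, 0.12], [0, 0, 0, 0.24], [0, 0, 0, 0.36], [0, 0, 0, 0.48], [0, 0, 0, 0.6]]

```text
t: 36.37
tcp_pos: [0.4397, 0.1061, 0.0668]
tool_rot: [0.973, 0.231, -0.001, -0.001]
force: [-3.3, 5.5, 7.0]
finger_gap: 0.127
gripper_force: 59.8
```

drive_tool:
  deltas:
    - [[0, 0, 0, 0.1], [0, 0, 0, 0.2], [0, 0, 0, 0.28], [0, 0, 0, 0.28], [0, 0, 0, 0.28]]

```text
t: 36.78
tcp_pos: [0.4396, 0.1064, 0.0668]
tool_rot: [0.995, 0.095, -0.001, -0.001]
force: [-2.4, 5.8, 7.7]
finger_gap: 0.126
gripper_force: 59.8
```

```bash
python3 - <<'E'
from plan import *
p,y,s=state(); print(p,np.degrees(y),s['force'],s['ft_torque'],s['finger_gap'],s['gripper_force'])
E
```

```text
[0.43961348 0.10637922 0.06682146] 10.924792845554231 [-2.36361112  5.81844779  7.74860177] [ 1.05979063e+00  4.50597059e-01 -8.74142258e-04] 0.12596768668812056 59.8367840051651
```

drive_tool:
  deltas:
    - [[0, 0, 0, 0.03], [0, 0, 0, 0.03], [0, 0, 0, 0.03]]

```text
t: 37.03
tcp_pos: [0.4396, 0.1063, 0.0668]
tool_rot: [0.997, 0.082, -0.001, -0.0]
force: [-1.8, 5.6, 6.8]
finger_gap: 0.126
gripper_force: 60.3
```

drive_tool:
  deltas:
    - [[0, 0, 0, 0], [0, 0, 0, 0], [0, 0, 0, 0], [0, 0, 0, 0], [0, 0, 0, 0]]
  jaw: 40

```text
t: 37.45
tcp_pos: [0.4414, 0.105, 0.0662]
tool_rot: [0.997, 0.081, 0.0, 0.0]
force: [-0.2, 0.8, -0.0]
finger_gap: 0.464
gripper_force: 0.0
```

drive_tool:
  deltas:
    - [[0, 0, -15, 0], [0, 0, -35, 0], [0, 0, -60, 0], [0, 0, -68, 0], [0, 0, -68, 0]]

```text
t: 37.87
tcp_pos: [0.4429, 0.1052, 0.1359]
tool_rot: [0.997, 0.081, 0.003, 0.0]
force: [-0.7, 0.2, -0.9]
finger_gap: 0.469
gripper_force: 0.0
```

```bash
python3 - <<'E'
from plan import *
p,y,s=state(); print(p,np.degrees(y),s['force'])
plan((.4673,-.042,.134,168),start=(.440,.1055,.134,9.5))
E
```

```text
[0.44290452 0.10518229 0.13594266] 9.265161680810392 [-0.74723844  0.20065491 -0.92410317]
at [0.44   0.1055 0.134 ] yaw 9.5
[1, 30, 0, np.float64(-0.55)] -> [0.446 0.076 0.134] 41.0
[-15, 26, 0, np.float64(-0.55)] -> [0.452 0.047 0.134] 72.5
[-27, 14, 0, np.float64(-0.56)] -> [0.457 0.017 0.134] 104.6
[-30, -2, 0, np.float64(-0.55)] -> [ 0.463 -0.013  0.134] 136.1
[-24, -18, 0, np.float64(-0.56)] -> [ 0.467 -0.042  0.134] 168.2
```

drive_tool:
  deltas:
    - [[0, 6, 0, -0.12], [0, 12, 0, -0.24], [1, 18, 0, -0.36], [1, 24, 0, -0.48], [1, 30, 0, -0.55]]

```text
t: 38.28
tcp_pos: [0.4462, 0.0755, 0.133]
tool_rot: [0.936, 0.351, -0.001, -0.0]
force: [-0.4, -0.1, 0.1]
finger_gap: 0.468
gripper_force: 0.0
```

drive_tool:
  deltas:
    - [[-3, 5, 0, -0.12], [-6, 10, 0, -0.24], [-9, 16, 0, -0.36], [-12, 21, 0, -0.48], [-15, 26, 0, -0.55]]

```text
t: 38.7
tcp_pos: [0.4518, 0.046, 0.1329]
tool_rot: [0.806, 0.592, -0.001, -0.001]
force: [-0.3, 0.4, 0.1]
finger_gap: 0.468
gripper_force: 0.0
```

drive_tool:
  deltas:
    - [[-5, 3, 0, -0.12], [-10, 6, 0, -0.24], [-16, 9, 0, -0.36], [-22, 12, 0, -0.48], [-27, 14, 0, -0.56]]

```text
t: 39.12
tcp_pos: [0.4571, 0.016, 0.1329]
tool_rot: [0.611, 0.792, -0.001, -0.001]
force: [-0.9, -0.6, 0.1]
finger_gap: 0.461
gripper_force: 0.0
```

drive_tool:
  deltas:
    - [[-6, 0, 0, -0.12], [-12, -1, 0, -0.24], [-18, -1, 0, -0.36], [-25, -2, 0, -0.48], [-30, -2, 0, -0.55]]

```text
t: 39.53
tcp_pos: [0.4624, -0.0136, 0.1328]
tool_rot: [0.373, 0.928, -0.0, -0.001]
force: [-0.7, -0.0, 0.1]
finger_gap: 0.467
gripper_force: 0.0
```

drive_tool:
  deltas:
    - [[-5, -4, 0, -0.12], [-10, -8, 0, -0.24], [-15, -12, 0, -0.36], [-20, -15, 0, -0.48], [-24, -18, 0, -0.56]]

```text
t: 39.95
tcp_pos: [0.4673, -0.0431, 0.1328]
tool_rot: [0.102, 0.995, 0.0, -0.001]
force: [0.3, -0.6, 0.6]
finger_gap: 0.467
gripper_force: 0.0
```

drive_tool:
  deltas:
    - [[0, 0, 0, 0], [0, 0, 0, 0], [0, 0, 0, 0]]

```text
t: 40.2
tcp_pos: [0.4673, -0.0425, 0.1335]
tool_rot: [0.106, 0.994, 0.0, -0.001]
force: [-0.5, -0.1, -0.5]
finger_gap: 0.465
gripper_force: 0.0
```

```bash
python3 - <<'E'
from nut import *
p,y,s=state(); print(p,np.degrees(y),s['force']); tongue('w21')
E
```

```text
[ 0.46729804 -0.04248266  0.13349151] 167.8663101159627 [-0.46107377 -0.08580749 -0.53335185]
w21 1064 bbox [308 133  20  58] cent [ 0.4296 -0.0343] tin [-0.1385 -0.0604] rect [13.6 40.7] 77.5 box [[409.0, -36.0], [449.0, -45.0], [452.0, -32.0], [412.0, -23.0]]
w21 1121 bbox [511 146  34  64] cent [0.476 0.111] tin [-0.0668  0.0741] rect [51.3 15.8] 10.5 box [[445.0, 114.0], [448.0, 99.0], [498.0, 108.0], [495.0, 124.0]]
```

The left tongue is home at 10.5°. The right axis matches to 1 mm, so descending on it.

drive_tool:
  deltas:
    - [[0, 0, 15, 0], [0, 0, 35, 0], [0, 0, 50, 0], [0, 0, 60, 0], [0, 0, 62, 0]]

```text
t: 40.67
tcp_pos: [0.4666, -0.0421, 0.0706]
tool_rot: [0.105, 0.994, 0.0, -0.002]
force: [0.0, 0.8, 0.3]
finger_gap: 0.469
gripper_force: 0.0
```

drive_tool:
  deltas:
    - [[0, 0, 2, 0], [0, 0, 4, 0], [0, 0, 6, 0], [0, 0, 6, 0]]

```text
t: 41.0
tcp_pos: [0.4682, -0.0428, 0.0665]
tool_rot: [0.105, 0.995, -0.0, 0.0]
force: [-0.6, 0.3, 0.2]
finger_gap: 0.472
gripper_force: 0.0
```

drive_tool:
  deltas:
    - [[0, 0, 0, 0], [0, 0, 0, 0], [0, 0, 0, 0], [0, 0, 0, 0], [0, 0, 0, 0]]
  jaw: 0

```text
t: 41.42
tcp_pos: [0.4687, -0.0414, 0.0669]
tool_rot: [0.106, 0.994, 0.001, 0.001]
force: [0.9, 7.6, 4.4]
finger_gap: 0.126
gripper_force: 58.9
```

drive_tool:
  deltas:
    - [[0, 0, 0, 0.12], [0, 0, 0, 0.24], [0, 0, 0, 0.36], [0, 0, 0, 0.48], [0, 0, 0, 0.6]]

```text
t: 41.83
tcp_pos: [0.4683, -0.0418, 0.0669]
tool_rot: [0.397, 0.918, 0.001, 0.0]
force: [0.2, 4.7, 4.1]
finger_gap: 0.125
gripper_force: 59.0
```

drive_tool:
  deltas:
    - [[0, 0, 0, 0.12], [0, 0, 0, 0.24], [0, 0, 0, 0.36], [0, 0, 0, 0.48], [0, 0, 0, 0.6]]

```text
t: 42.25
tcp_pos: [0.4678, -0.042, 0.0669]
tool_rot: [0.65, 0.76, 0.0, -0.0]
force: [-0.4, 3.8, 5.2]
finger_gap: 0.128
gripper_force: 59.2
```

drive_tool:
  deltas:
    - [[0, 0, 0, 0.12], [0, 0, 0, 0.24], [0, 0, 0, 0.36], [0, 0, 0, 0.48], [0, 0, 0, 0.6]]

```text
t: 42.67
tcp_pos: [0.4673, -0.0418, 0.0669]
tool_rot: [0.846, 0.533, -0.0, -0.001]
force: [-0.3, 3.2, 5.7]
finger_gap: 0.125
gripper_force: 59.3
```

drive_tool:
  deltas:
    - [[0, 0, 0, 0.12], [0, 0, 0, 0.24], [0, 0, 0, 0.36], [0, 0, 0, 0.48], [0, 0, 0, 0.6]]

```text
t: 43.08
tcp_pos: [0.4669, -0.0414, 0.0669]
tool_rot: [0.966, 0.26, -0.001, -0.001]
force: [-0.5, 5.6, 6.3]
finger_gap: 0.125
gripper_force: 59.4
```

drive_tool:
  deltas:
    - [[0, 0, 0, 0.12], [0, 0, 0, 0.24], [0, 0, 0, 0.34], [0, 0, 0, 0.37], [0, 0, 0, 0.37]]

```text
t: 43.5
tcp_pos: [0.4668, -0.0411, 0.0669]
tool_rot: [0.997, 0.082, -0.001, -0.001]
force: [-0.6, 7.0, 7.1]
finger_gap: 0.124
gripper_force: 60.1
```

drive_tool:
  deltas:
    - [[0, 0, 0, 0], [0, 0, 0, 0], [0, 0, 0, 0], [0, 0, 0, 0], [0, 0, 0, 0]]
  jaw: 40

```text
t: 43.92
tcp_pos: [0.4682, -0.0431, 0.0662]
tool_rot: [0.997, 0.081, 0.0, 0.0]
force: [-0.1, -0.4, 0.4]
finger_gap: 0.471
gripper_force: 0.0
```

drive_tool:
  deltas:
    - [[0, 0, -15, 0], [0, 0, -40, 0], [0, 0, -80, 0], [0, 0, -120, 0], [0, 0, -150, 0]]

```text
t: 44.33
tcp_pos: [0.4685, -0.0432, 0.2189]
tool_rot: [0.997, 0.081, 0.001, 0.001]
force: [0.7, -0.3, -0.8]
finger_gap: 0.467
gripper_force: 0.0
```

drive_tool:
  deltas:
    - [[-40, 0, 0, 0], [-50, 0, 0, 0], [-60, 0, 0, 0], [-60, 0, 0, 0], [-60, 0, 0, 0]]

```text
t: 44.75
tcp_pos: [0.409, -0.0527, 0.216]
tool_rot: [0.997, 0.08, 0.0, -0.0]
force: [0.1, -0.4, -0.5]
finger_gap: 0.468
gripper_force: 0.0
```

```bash
python3 - <<'E'
from nut import *
from lid import lid
p,y,s=state(); print(p,np.degrees(y),s['force'],s['t']); tongue('w22'); lid('s22'); tongue('s22',take=False)
E
```

```text
[ 0.4089931  -0.05272024  0.21598484] 9.210249531267044 [ 0.06022957 -0.35112492 -0.45870716] 44.75
w22 730 bbox [304  55  18  47] cent [ 0.5055 -0.0348] tin [-0.0638 -0.0746] rect [38.7 15.4] 9.5 box [[484.0, -30.0], [487.0, -45.0], [525.0, -39.0], [523.0, -24.0]]
w22 831 bbox [136  59  26  60] cent [0.4763 0.1116] tin [-0.0664  0.0746] rect [50.7 15.9] 9.7 box [[445.0, 115.0], [448.0, 99.0], [498.0, 108.0], [495.0, 123.0]]
s22 [(np.float64(40.0), 0), (np.float64(33.5), 3), (np.float64(32.5), 57), (np.float64(28.5), 6), (np.float64(22.0), 60), (np.float64(19.5), 54)]
s22 897 bbox [388 124  39  30] cent [0.4351 0.3504] tin [-0.0641  0.317 ] rect [110.5 111.8] 7.9 box [[370.0, 398.0], [385.0, 287.0], [495.0, 302.0], [480.0, 413.0]]
s22 66 bbox [333 169  12  12] cent [0.4791 0.1129] tin [-0.0635  0.0755] rect [40.7 15.3] 8.9 box [[457.0, 117.0], [459.0, 102.0], [500.0, 109.0], [497.0, 124.0]]
s22 75 bbox [286 193  12  14] cent [ 0.5049 -0.0347] tin [-0.0645 -0.0743] rect [41.6 14.5] 11.9 box [[483.0, -32.0], [486.0, -46.0], [526.0, -37.0], [523.0, -23.0]]
```

Both tongues are home over the shut lid and the robot is clear, so I'm handing in.

```bash
python3 -c "
from station import manip
print(manip.sign_off())"
```

```text
the job is handed in; nothing more can be done
None
```

The lunch is packed and handed in: the red pot and the green, blue and orange tubs are in the tin (no yellow pot was out), the lid is shut, and both wing nuts are turned home over it. The judge's verdict was not shown.

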